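Put the glass castings away

TASK

Put today's pink glass castings away. First lift the lid of the grey case right back onto its stop and pull the drawer of the wooden chest all the way out; then put every round puck into the drawer and every bar into the case, and push the drawer fully shut, leaving the case open with its lid back on its stop. Do not knock over or shove aside the jar, the jar cap or the plaster moulds.

Things in the scene. Friction and masses are not known exactly. Their poses are not given: they have to be found in the camera images.
- chest_drawer0 (a joint): the drawer of the small wooden chest (chest 240 deep x 220 wide x 100 high, fixed to the bench on the robot's left, front turned to the robot): metres pulled out, 0 = shut flush, 0.165 = fully out against its stop
- chest_drawer0_handle (a point): middle of the drawer's steel bar handle: a round bar 11 mm thick, 110 long, level, parallel to the drawer front and 35 mm out from it, on two end posts; about 62 mm above the bench, 38 mm below the chest's top. It moves with the drawer. Axes: x points into the chest (the drawer is pulled along -x), y along the bar, z up
- drawer_floor (a point): centre of the drawer's inner floor (cork lined), moves with the drawer, 22 mm above the bench; axes as the handle. Inside 195 mm along x, 178 along y; side walls rise 56 mm above the floor, front panel 15 mm thick rises about 64 mm above it. With the drawer fully out, the part from about x = -97 to +50 mm lies clear of the chest; the handle is at x = -154 mm
- case_lid (a joint): the hinged lid of the grey case (case 180 deep x 240 wide x 55 high, fixed to the bench on the robot's right, front turned to the robot), radians: 0 = shut, 1.9 = leaning back on its stop. Stiff hinge: it stays where it is left
- case_lid_handle (a point): centre of the head of the lid's black knob (head 28 mm diameter, 16 thick; stem 12 mm), 35 mm above the lid's top face, 30 mm from the lid's front edge. Moves with the lid; axes of the lid: x towards the hinge, y along the hinge, z out of the lid's top face
- case_lid_hinge (a point): middle of the lid's hinge line, on the case's far top rim 55 mm above the bench; the lid (180 x 240 x 8 mm) reaches from here along its own -x, the knob lies at x = -150, z = +43 mm in these axes, which turn with the lid
- case_in (a point): centre of the case's inner floor (cork lined), 6 mm above the bench. Axes: x from the front to the hinge side, y along the width, z up. Inside 168 mm along x, 228 along y; walls 6 mm thick rise 49 mm above the floor
- puck1: round puck of pale pink cast glass, 44 mm diameter, 26 high, about 0.1 kg, lying flat on the bench among the other things at the start; origin at the centre of its underside, z along its axis. May be absent (then None).
- puck2: round puck of pale pink cast glass, 44 mm diameter, 26 high, about 0.1 kg, lying flat on the bench among the other things at the start; origin at the centre of its underside, z along its axis. May be absent (then None).
- puck3: round puck of pale pink cast glass, 44 mm diameter, 26 high, about 0.1 kg, lying flat on the bench among the other things at the start; origin at the centre of its underside, z along its axis. May be absent (then None).
- bar1: bar of the same pale pink cast glass, 60 (x) x 28 (y) x 24 (z) mm, about 0.1 kg, lying on the bench; origin at the centre of its underside. May be absent (then None).
- bar2: bar of the same pale pink cast glass, 60 (x) x 28 (y) x 24 (z) mm, about 0.1 kg, lying on the bench; origin at the centre of its underside. May be absent (then None).
- bar3: bar of the same pale pink cast glass, 60 (x) x 28 (y) x 24 (z) mm, about 0.1 kg, lying on the bench; origin at the centre of its underside. May be absent (then None).
- cap: bystander: black jar cap with a white inside, 62 mm diameter, 14 high, lying among the castings; origin at the centre of its underside
- pot: bystander: small closed jar with a brass cap, 48 mm diameter, 50 high, standing among the castings; origin at the centre of its underside
- mould1: bystander: white round plaster mould, 96 mm diameter, 45 high, in the row behind the castings; origin at the centre of its underside
- mould2: bystander: white round plaster mould, 96 mm diameter, 45 high, in the row behind the castings; origin at the centre of its underside
- mould3: bystander: white round plaster mould, 96 mm diameter, 45 high, in the row behind the castings; origin at the centre of its underside
Things that resemble listed ones, but are neither listed nor needed, are in the scene too. What is shaped like the puck1 but green or purple is not meant.

How it is judged:
By the outcome, as a careful person would: the job done as asked, in the order asked, and still so for the second after the job is handed in, with the robot touching nothing.
Of puck1, puck2, puck3 only 2 to 3 are there at a start; the rules pass over those that are not, and their reading is None.
Of bar1, bar2, bar3 only 2 to 3 are there at a start; the rules pass over those that are not, and their reading is None.
At some moment in a run one of puck1, puck2, puck3, bar1, bar2, bar3 may be knocked a few centimetres aside while the robot is not near it.
Once in a run the grip may slacken for a moment while it holds something.
It also fails if it takes over 210 s, if anything falls off the work surface, if the arm or the gripper's body presses on something with over 40 N, if the wrist force passes 120 N, or if a joint passes its speed limit or range.

ROBOT

A 7-joint arm with a two-finger parallel gripper is mounted at the origin on the work surface. World frame = base frame: x ahead of the robot, y to its left, z up, the work surface at z = 0. Lengths are in mm, angles in rad, forces in N, time in s.
With the tool pointing down it reaches from about 400 to 900 mm from the base axis. Payload 5.5 kg.
Tool frame: the origin (TCP) lies on the centre line of the jaws, within the pads' length; the fingertips stand 11 mm ahead of it and the grasp point (between the pads) lies 8 mm behind it; z points along the fingers, y is the direction in which the jaws open and shut (so a half turn about z gives the same grasp; the last joint's range is limited). The gripper opens to 85 mm and grips with 20 to 120 N. Pads are 22 mm wide; open, the fingers measure 114 mm over their backs; the gripper's body (76 mm by 85 mm) begins 54 mm behind the grasp point. The pads swing forward as they close: fully open they stand 13 mm farther back than shut.
Start: joints at [1.421, 0.501, -0.427, 1.55, 0.221, 1.138, -0.21], TCP at [260.796, -595.387, 242.31] pointing down, gripper open.
Joint ranges: [-2.88, 2.88], [-0.31, 2.03], [-1.54, 1.56], [0.2, 2.42], [-1.41, 4.55], [0.19, 2.02], [-2.57, 2.57]. Speed limits (rad/s): [2.57, 2.57, 3.14, 3.14, 3.14, 3.14, 3.14].

INTERFACE

Orientations are given as a unit quaternion [x, y, z, w].
In Python, from rig import status, eyes, arm, spot_in, silhouettes gives the robot as it stands. The module is installed in compiled form; this text tells all that it offers.
- The arm moves only by the shell command python3 -m handwheel 'ROWS' [FORCE]. ROWS is JSON, a list of rows, each a list of 3 entries, a list of its own where there are three numbers: the turn, a rotation vector about the tool's x, y, z in units of 5 degrees (1.0 is 5 degrees), then the shift along the tool's x, y, z in units of 40 mm (1.0 is 40 mm), then the opening, from -1 (shut) to 1 (fully open), so that 0 is half open. A call has 1 to 12 rows; each row shifts and turns the pose as measured when the row begins, along the tool's axes as they then stand; what a row does not reach is not made up. A row lasts 1/12 s, in which the tool goes at most 41.7 mm and 7.16 degrees, less where a joint would pass 70% of its speed; a pose out of reach is approached as far as the arm can. A call is refused whole if a number of a shift passes 1 or a number of a turn 1, either way. A call with a gripper value outside its range is refused whole. The fingers move at their own pace and stop on an object; FORCE is the grip in N (left out, the last holds). Time passes only in rows, so rows that do not move let the fingers close. It gives the time, the measured TCP pose, the force and the opening at its end, in the units of the state.
- status.state(): the state, without advancing time (a new reading comes with each control period).
- eyes.snapshot(name): name is "scene" or "top"; returns a dict with "img" (384x512x3 uint8, red, green, blue), "depth" (384x512 float32, mm along the optical axis (not along the pixel's ray), 0 where there is no reading), "fov_y" (degrees; the focal length in pixels is half the picture's height over the tangent of half this angle, whatever the lens; pixels are square), "cx", "cy" (the principal point, pixels), "rvec" (rotation vector, rad) and "tvec" (3), from world to camera coordinates, as OpenCV has them. Camera axes: x right, y down, z forward; pixel columns grow to the right and rows downward; lengths in mm; the calibration is good to about 2 mm. A picture is of the moment at which its call begins.
- arm.job_done(): hands the job in, once; it reports no verdict.
Trained networks look in a picture, given as the dict that the camera call returned (one of the last four; its "shot" number tells which), for a name from the list of things; names that differ only in an ending like _2 or _b are one class to them, and where a whole thing is asked for, a point or a joint stands for the part that bears it (a point fixed in the world has none). Each returns a list of dicts, best first, with "score" (0 to 1); they miss things now and then, are a little off and sometimes report something else, mostly with a low value. They report only what shows in the picture. A call takes as long as a camera call. They do not tell look-alikes from the thing itself.
- spot_in(picture, query): "uv" ([column, row] in pixels, amid what is visible of it).
- silhouettes(picture, query): "region" (384x512 bool, what is visible of it) and "uv" ([column, row] in pixels, amid what is visible of it).
The state is a dict: "time_s": time; "q": joint angles; "dq": joint speeds; "tau": joint torques, N m; "eef_pos": TCP position; "tcp_rot": TCP orientation; "ft_force": force on the tool from outside, world axes, zero at the start; "wrist_torque": the same for the moment, N m; "grip_width": finger opening in mm.
Only numpy, scipy, OpenCV 4.12 (cv2) and the standard library are available. Lean on these libraries where they do the work, as an engineer would, in place of code of your own. Each camera call takes 0.05 s, during which the arm holds its last target.

## Working session

There is one attempt and no reset: what is moved stays moved. The work goes in short steps, Python scripts to look and compute and a shell command to move; the robot and the scene stay as the last step left them, time stands still between calls to the robot, and variables do not carry over. Pictures are saved under pics/ and viewed, and the job is handed in when it is done.

```bash
mkdir -p pics; ls; python3 - <<'E'
from rig import status, eyes
import cv2
s=status.state()
for k,v in s.items(): print(k,v)
for n in ("scene","top"):
    p=eyes.snapshot(n); print(n,p["fov_y"],p["cx"],p["cy"],p["rvec"],p["tvec"],p["shot"])
    cv2.imwrite(f"pics/{n}0.png",cv2.resize(p["img"][:,:,::-1],(800,600),interpolation=cv2.INTER_CUBIC))
E
```

```text
pics
time_s 0.0
q [ 1.42120498  0.50187069 -0.42679363  1.55145379  0.2207639   1.13829595
 -0.21031856]
dq [-0.00107723 -0.00052258  0.00158025  0.00169901 -0.00174657 -0.00078965
 -0.00023553]
tau [ 9.39921738e-04 -5.69516695e+01 -5.81573412e+00 -2.80936593e+01
  1.06439466e-02  1.17460420e-02 -2.65910541e-05]
eef_pos [ 260.45830452 -594.79447798  241.24363762]
tcp_rot [ 9.78772976e-01  2.04945071e-01 -1.50757409e-04 -9.77595281e-04]
ft_force [ 0.43917181 -0.08194234  0.08396581]
wrist_torque [-0.02204176 -0.03558905  0.05347464]
grip_width 85.23652282071573
scene 44.04840401264429 257.3431320415674 189.96183734540645 [ 2.22066064  0.82934312 -0.33614988] [-487.00266827 -174.90203531 1673.31972399] 1
top 46.335341619999724 252.79079231476192 195.31432611690698 [ 2.11749337 -2.17348633  0.1782464 ] [  68.30580808  584.43167467 1111.01020586] 2
```

View pics/scene0.png

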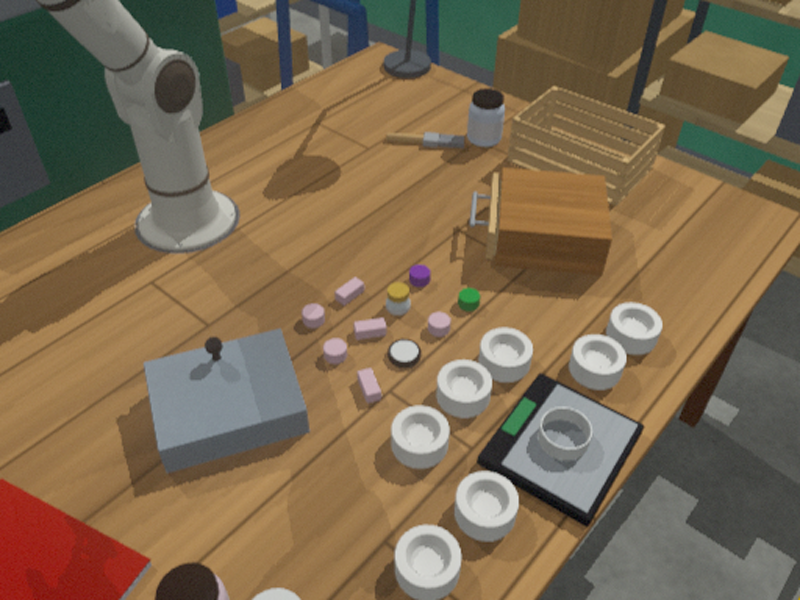

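View pics/top0.png

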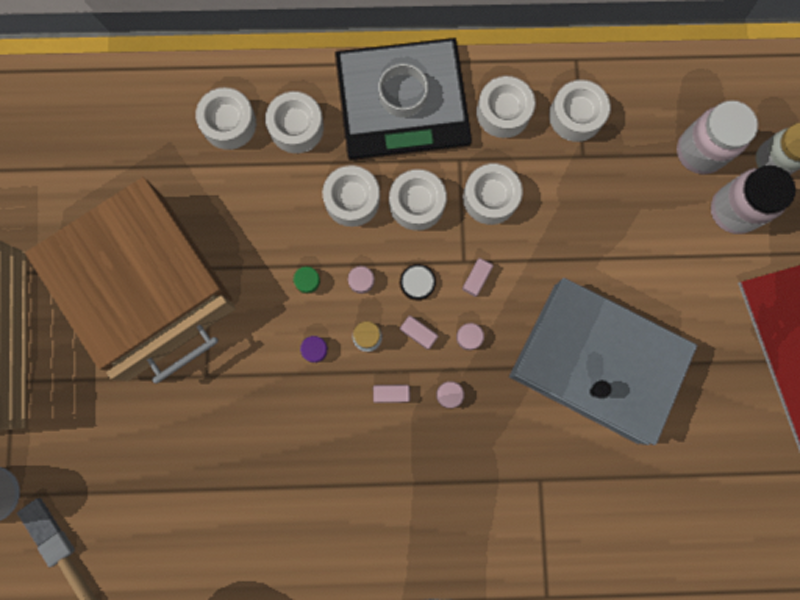

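The top view shows three pink pucks (360,279), (470,336), (450,394), three pink bars (479,277), (419,331), (391,393), plus green and purple look-alike pucks at (306,279) and (313,348) that I must leave. The chest handle is at (183,360) and the lid knob at (601,389), all in enlarged pixels.

```bash
cat > h.py <<'E'
import numpy as np, cv2
from scipy.spatial.transform import Rotation as R
from rig import status, eyes, spot_in, silhouettes
def cam(p):
    f=p["img"].shape[0]/2/np.tan(np.radians(p["fov_y"])/2)
    M=R.from_rotvec(np.ravel(p["rvec"])).as_matrix(); t=np.ravel(p["tvec"]).astype(float)
    return f,M,t
def ray_z(p,uv,z):
    f,M,t=cam(p); d=M.T@np.array([(uv[0]-p["cx"])/f,(uv[1]-p["cy"])/f,1.]); c=-M.T@t
    return c+d*(z-c[2])/d[2]
def cloud(p):
    f,M,t=cam(p); v,u=np.mgrid[0:384,0:512]; d=p["depth"]
    P=np.stack([(u-p["cx"])/f*d,(v-p["cy"])/f*d,d],-1)
    return (P-t)@M   # world
def proj(p,X):
    f,M,t=cam(p); c=M@np.asarray(X,float)+t
    return np.array([f*c[0]/c[2]+p["cx"],f*c[1]/c[2]+p["cy"]])
def yaw_of(reg_pts):
    r=cv2.minAreaRect(reg_pts.astype(np.float32)); return r
def pink(p):
    "pink castings: list of (centre xyz, rect) from colour, top face"
    hsv=cv2.cvtColor(p["img"],cv2.COLOR_RGB2HSV); return hsv
def save(p,name,crop=None,s=4):
    im=p["img"][:,:,::-1]
    if crop: a,b,c,d=crop; im=im[b:d,a:c]
    cv2.imwrite("pics/"+name,cv2.resize(im,None,fx=s,fy=s,interpolation=cv2.INTER_CUBIC))
E
python3 - <<'E'
from h import *
p=eyes.snapshot("top"); W=cloud(p)
np.set_printoptions(precision=1,suppress=True)
for q in ["puck1","bar1","cap","pot","mould1","chest_drawer0_handle","case_lid_handle"]:
    for r in silhouettes(p,q):
        P=W[r["region"]&(p["depth"]>0)]
        if len(P)<5: continue
        z=np.percentile(P[:,2],90); T=P[P[:,2]>z-8]
        yx=np.argwhere(r["region"])[:,::-1]
        G=np.array([ray_z(p,a,z)[:2] for a in yx]); rc=cv2.minAreaRect(G.astype(np.float32))
        print(q,round(r["score"],2),np.round(r["uv"]),"med",np.median(T,0),"z90",round(z,1),"rect",np.array(rc[0]),np.array(rc[1]),round(rc[2],1),p["img"][int(r["uv"][1]),int(r["uv"][0])])
save(p,"crop1.png",(180,155,340,275),5)
E
```

```text
puck1 0.78 [199. 222.] med [520.  191.5  25.6] z90 28.5 rect [519.7 190. ] [42.5 41.8] 44.0 [ 92  51 118]
puck1 0.72 [288. 255.] med [438.9 -32.9  25.9] z90 28.3 rect [438.  -32.2] [38.5 38.3] 87.9 [154 129 136]
puck1 0.67 [297. 217.] med [534.1 -69.6  25.4] z90 28.4 rect [533.7 -68.5] [41.7 42. ] 87.7 [175 147 154]
puck1 0.53 [229. 178.] med [636.2 111.3  25.6] z90 28.4 rect [634.9 110.2] [44.7 45.5] 88.7 [170 141 148]
puck1 0.47 [196. 180.] med [638.2 203.3  25.1] z90 28.1 rect [635.9 202.1] [44.7 42.8] 88.6 [ 50 114  63]
bar1 0.62 [306. 180.] med [634.8 -86.8  23.3] z90 26.2 rect [632.9 -85.5] [28.2 61.6] 61.4 [169 141 148]
bar1 0.58 [267. 212.] med [544.1  16.4  23.5] z90 26.1 rect [543.   16.6] [57.4 30.7] 52.3 [171 142 150]
bar1 0.54 [252. 251.] med [442.2  63.6  23.4] z90 26.6 rect [440.6  63.9] [56.6 28. ] 88.5 [172 143 150]
cap 0.61 [264. 182.] med [630.8  14.5  14. ] z90 16.8 rect [630.8  15.1] [61.2 59.5] 88.5 [174 174 170]
cap 0.25 [299. 218.] med [531.6 -68.3  25.5] z90 28.8 rect [532.4 -68.4] [36.4 39.3] 87.7 [173 145 153]
pot 0.72 [234. 217.] med [538.5 102.3  50. ] z90 52.4 rect [535.5 102.3] [40.7 46. ] 88.7 [154 126  71]
mould1 0.97 [265. 127.] med [772.6  11.6  44.2] z90 46.1 rect [764.9  13.3] [ 95.2 103.9] 88.6 [182 179 174]
mould1 0.75 [316. 123.] med [ 779.3 -117.9   44. ] z90 46.0 rect [ 773.9 -113.7] [ 92.5 108.4] 54.6 [185 182 176]
mould1 0.7 [224. 125.] med [782.  123.6  44. ] z90 46.2 rect [775.8 124. ] [ 95.1 104. ] 88.7 [181 179 172]
chest_drawer0_handle 0.83 [113. 218.] med [537.5 415.7  87.1] z90 88.5 rect [524.1 401. ] [ 67.9 218.9] 33.4 [83 68 52]
chest_drawer0_handle 0.17 [266. 125.] med [770.1  11.5  44.2] z90 46.1 rect [763.5  12. ] [ 92.5 101.1] 88.5 [183 181 175]
case_lid_handle 0.95 [388. 232.] med [ 449.2 -258.2   76.6] z90 79.8 rect [ 485. -281.] [245.2 176. ] 60.9 [ 99 106 110]
```

View pics/crop1.png

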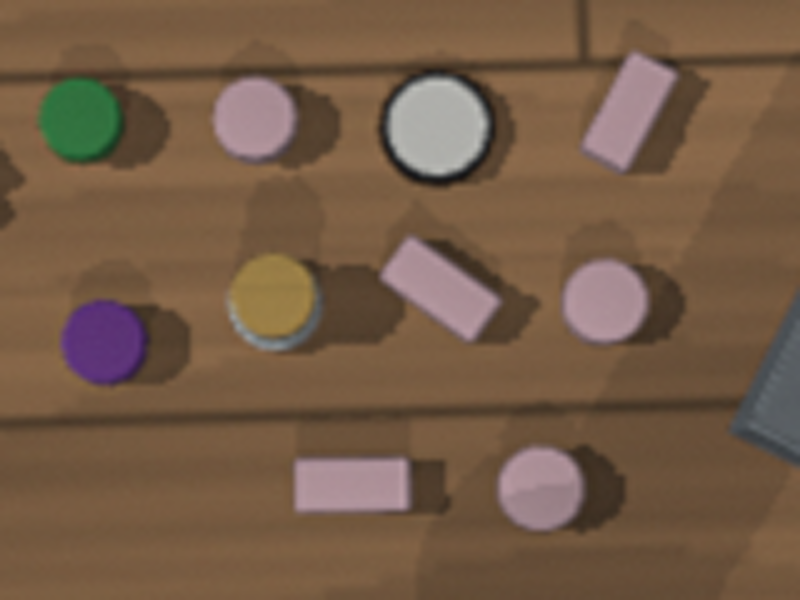

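The crop confirms three pink pucks and three pink bars; green and purple are excluded. Next: the case and chest geometry.

```bash
python3 - <<'E'
from h import *
np.set_printoptions(precision=1,suppress=True)
p=eyes.snapshot("top"); W=cloud(p); ok=p["depth"]>0
r=silhouettes(p,"case_lid_handle")[0]["region"]&ok
P=W[r]
# plane fit
Q=P[P[:,2]<90]
A=np.c_[Q[:,:2],np.ones(len(Q))]
for i in range(5):
    c,*_=np.linalg.lstsq(A,Q[:,2],rcond=None); e=Q[:,2]-A@c; k=abs(e)<4; A=A[k];Q=Q[k]
print("plane",c*np.array([1000,1000,1]),"rms",e[k].std(),len(Q))
rc=cv2.minAreaRect(Q[:,:2].astype(np.float32)); print("rect",rc, cv2.boxPoints(rc),"zbox",[ (np.r_[b,1]@c) for b in cv2.boxPoints(rc)])
e=P[:,2]-np.c_[P[:,:2],np.ones(len(P))]@c
K=P[e>25]; print("knob n",len(K),np.median(K,0),K.min(0),K.max(0))
# chest
g=(W[...,0]>350)&(W[...,0]<850)&(W[...,1]>280)&(W[...,1]<650)&ok
C=W[g&(W[...,2]>96)&(W[...,2]<106)]; rc=cv2.minAreaRect(C[:,:2].astype(np.float32)); print("chesttop",np.median(C[:,2]),rc,cv2.boxPoints(rc))
F=W[g&(W[...,2]>78)&(W[...,2]<93)]; rc=cv2.minAreaRect(F[:,:2].astype(np.float32)); print("front?",len(F),np.median(F[:,2]),rc,cv2.boxPoints(rc))
H=W[g&(W[...,2]>50)&(W[...,2]<75)]; print("handle",len(H),np.median(H,0)); rc=cv2.minAreaRect(H[:,:2].astype(np.float32)); print(rc,cv2.boxPoints(rc))
save(p,"case.png",(320,170,460,290),5); save(p,"chest.png",(10,110,170,250),5)
E
```

```text
plane [-86.8  49.6 128.2] rms 1.7759605355520844 6220
rect ((486.8829345703125, -283.6481018066406), (240.67697143554688, 180.1876983642578), 60.6820182800293) [[ 349.4 -344.5]
 [ 506.5 -432.7]
 [ 624.4 -222.8]
 [ 467.3 -134.6]] zbox [np.float64(80.82345890688768), np.float64(62.806085873610485), np.float64(62.974210041095574), np.float64(80.99158307437278)]
knob n 119 [ 437.8 -253.7  120.2] [ 425.8 -268.3  105.9] [ 452.  -242.   125.9]
chesttop 99.92759016606536 ((644.0986938476562, 485.0890197753906), (228.4264678955078, 220.69937133789062), 33.51439666748047) [[487.9 514. ]
 [609.8 330. ]
 [800.3 456.1]
 [678.4 640.2]]
front? 778 86.82905475489667 ((633.2210693359375, 477.3680725097656), (242.3125, 220.0211181640625), 33.510658264160156) [[471.5 502.2]
 [592.9 318.8]
 [795.  452.5]
 [673.5 636. ]]
handle 605 [522.7 397.5  65.5]
((620.6773681640625, 402.86688232421875), (167.6583709716797, 323.8544616699219), 78.9581298828125) [[445.7 351.6]
 [763.6 289.6]
 [795.7 454.1]
 [477.8 516.2]]
```

```bash
python3 - <<'E'
from h import *
p=eyes.snapshot("scene"); save(p,"sc2.png",(80,90,400,310),2.5)
E
```

```text
(no output)
```

View pics/case.png

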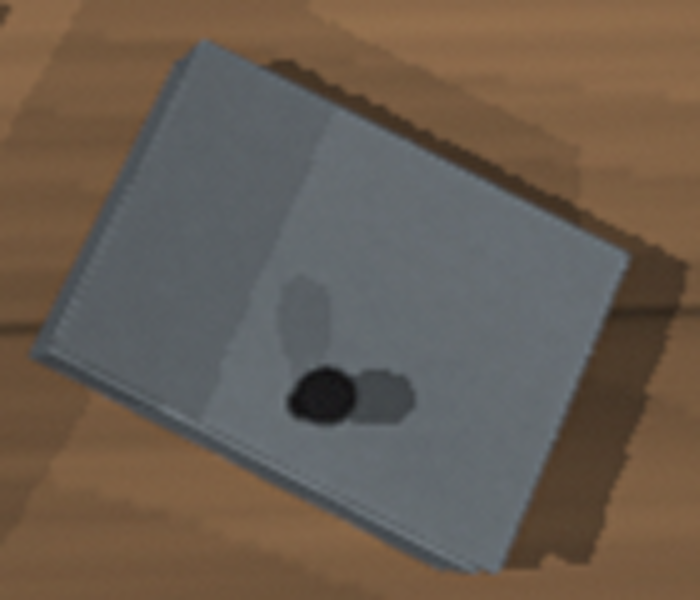

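View pics/chest.png

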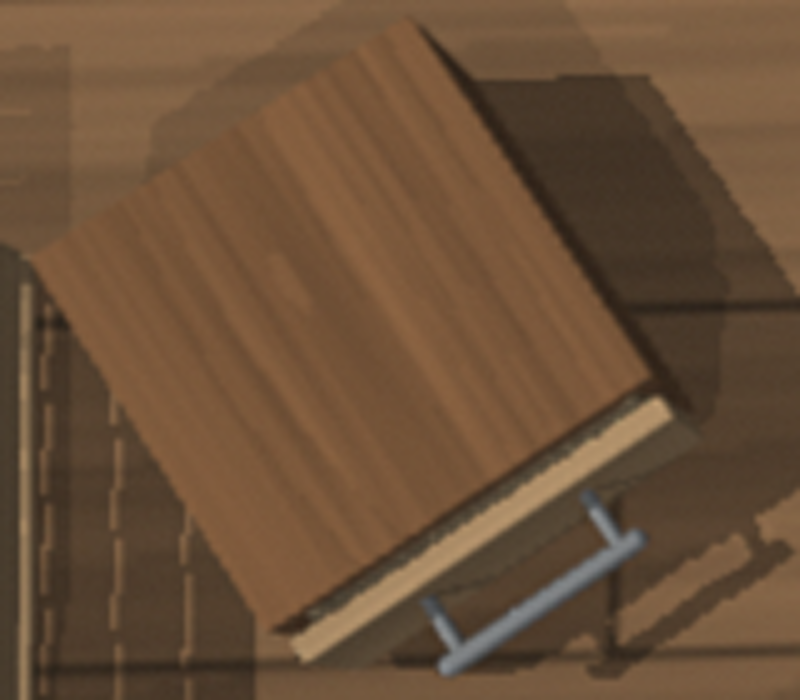

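View pics/sc2.png

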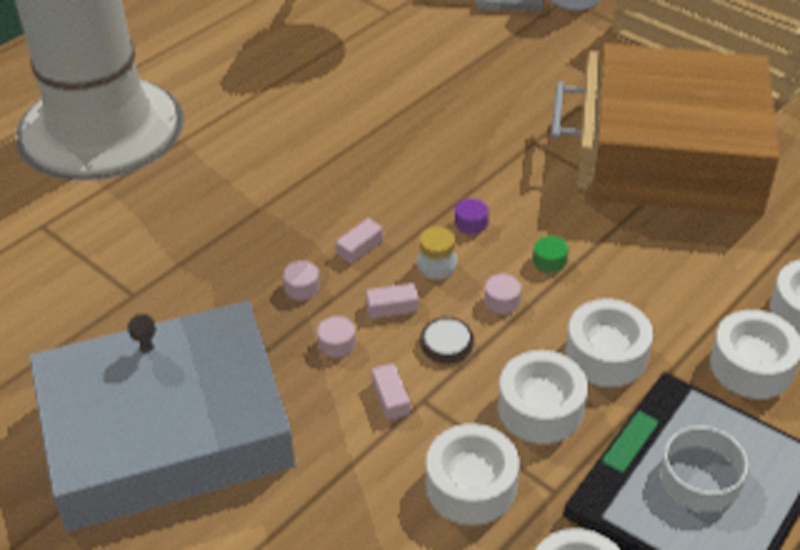

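```bash
cat >> h.py <<'E'
def plan(pos,yaw=None,tilt=0.):
    "how far: turn about tool axes (5deg units) to the wanted yaw (tool x dir, deg, mod 180) and shift in the wanted frame (40mm units)"
    s=status.state(); Rc=R.from_quat(s["tcp_rot"]); p=np.array(s["eef_pos"])
    x=Rc.as_matrix()[:,0]; cur=np.degrees(np.arctan2(x[1],x[0]))
    best=None
    for y in ([cur] if yaw is None else [yaw,yaw+180]):
        Rt=R.from_euler("Z",y,degrees=True)*R.from_euler("X",180,degrees=True)*R.from_euler("Y",tilt,degrees=True)
        rv=np.degrees((Rc.inv()*Rt).as_rotvec())/5
        q7=s["q"][6]
        if best is None or np.linalg.norm(rv)<np.linalg.norm(best[0]): best=(rv,Rt,y)
    rv,Rt,y=best; d=np.array(pos,float)-p
    print("t %.2f pos %s yaw %.1f q7 %.2f w %.1f F %s"%(s["time_s"],np.round(p,1),cur,s["q"][6],s["grip_width"],np.round(s["ft_force"],1)))
    print(" turn units",np.round(rv,2)," shift in final frame",np.round(Rt.inv().apply(d)/40,2)," in current frame",np.round(Rc.inv().apply(d)/40,2))
E
python3 -c "
from h import *
plan((438.6,-256.6,190),-29.3)"
```

```text
t 0.65 pos [ 260.8 -595.4  242.3] yaw 23.7 q7 -0.21 w 85.4 F [-0.  -0.4  1.3]
 turn units [ 0.   -0.   10.59]  shift in final frame [-0.27 -9.56  1.31]  in current frame [ 7.47 -5.98  1.31]
```

```bash
python3 -m handwheel '[[[0,0,0.97],[0,0,0],1],[[0,0,0.97],[0,0,0],1],[[0,0,0.97],[0,0,0],1],[[0,0,0.97],[0,0,0],1],[[0,0,0.97],[0,0,0],1],[[0,0,0.97],[0,0,0],1],[[0,0,0.97],[0,0,0],1],[[0,0,0.97],[0,0,0],1],[[0,0,0.97],[0,0,0],1],[[0,0,0.97],[0,0,0],1],[[0,0,0.97],[0,0,0],1],[[0,0,0],[0,0,0],1]]'; python3 -c "
from h import *
plan((438.6,-256.6,190),-29.3)"
```

```text
time_s: 1.65
eef_pos: [261.0, -595.3, 242.7]
tcp_rot: [0.96, -0.278, 0.0, 0.0]
ft_force: [-0.4, -0.1, -0.1]
grip_width: 85.6
t 1.65 pos [ 261.  -595.3  242.7] yaw -32.3 q7 -1.11 w 85.6 F [-0.4 -0.1 -0.1]
 turn units [-0.   -0.01 -0.6 ]  shift in final frame [-0.27 -9.56  1.32]  in current frame [-0.78 -9.53  1.32]
```

```bash
python3 -m handwheel '[[[0,0,-0.6],[0,-0.9,0.1],1],[[0,0,0],[0,-0.95,0.13],1],[[0,0,0],[0,-0.95,0.13],1],[[0,0,0],[0,-0.95,0.13],1],[[0,0,0],[0,-0.95,0.13],1],[[0,0,0],[0,-0.95,0.13],1],[[0,0,0],[0,-0.95,0.13],1],[[0,0,0],[0,-0.95,0.13],1],[[0,0,0],[0,-0.9,0.1],1],[[0,0,0],[0,0,0],1]]'; python3 -c "
from h import *
plan((438.6,-256.6,190),-29.3)"
```

```text
time_s: 2.48
eef_pos: [429.4, -292.8, 196.0]
tcp_rot: [0.97, -0.242, 0.002, 0.004]
ft_force: [-0.2, 0.3, 0.7]
grip_width: 85.2
t 2.48 pos [ 429.4 -292.8  196. ] yaw -28.0 q7 -1.65 w 85.2 F [-0.2  0.3  0.7]
 turn units [ 0.08 -0.08  0.25]  shift in final frame [-0.24 -0.9   0.15]  in current frame [-0.22 -0.91  0.14]
```

```bash
python3 -m handwheel '[[[0,0,0.25],[-0.24,-0.8,0.1],1],[[0,0,0],[0,-0.1,0.3],1],[[0,0,0],[0,0,0.2],1],[[0,0,0],[0,0,0],1]]'; python3 - <<'E'
from h import *
plan((438.3,-255.8,102),-29.3)
p=eyes.snapshot("scene"); save(p,"k1.png",(40,150,240,310),4)
E
```

```text
time_s: 2.82
eef_pos: [441.0, -253.6, 172.6]
tcp_rot: [0.97, -0.244, 0.004, 0.004]
ft_force: [-0.7, 0.2, 0.5]
grip_width: 85.4
t 2.82 pos [ 441.  -253.6  172.6] yaw -28.3 q7 -1.75 w 85.4 F [-0.7  0.2  0.5]
 turn units [ 0.07 -0.12  0.2 ]  shift in final frame [-0.03  0.08  1.76]  in current frame [-0.05  0.07  1.76]
```

View pics/k1.png

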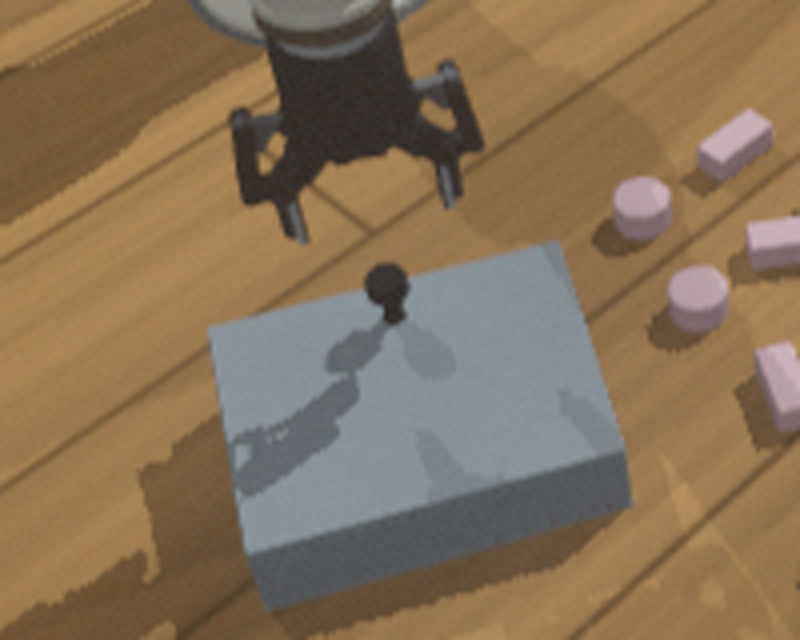

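The jaws straddle the knob line (knob at (388,288), finger tips (300,240) and (450,205) in the crop). Descending and gripping.

```bash
python3 -m handwheel '[[[0,-0.1,0.2],[-0.04,0.08,0.4],1],[[0,0,0],[0,0,0.5],1],[[0,0,0],[0,0,0.5],1],[[0,0,0],[0,0,0.36],1],[[0,0,0],[0,0,0],-1],[[0,0,0],[0,0,0],-1],[[0,0,0],[0,0,0],-1],[[0,0,0],[0,0,0],-1],[[0,0,0],[0,0,0],-1],[[0,0,0],[0,0,0],-1],[[0,0,0],[0,0,0],-1],[[0,0,0],[0,0,0],-1]]' 50; python3 - <<'E'
from h import *
plan((438.3,-255.8,102),-29.3)
E
```

```text
time_s: 3.87
eef_pos: [444.0, -259.3, 108.5]
tcp_rot: [0.967, -0.254, 0.006, 0.001]
ft_force: [2.2, 0.1, -4.2]
grip_width: 25.7
t 3.87 pos [ 444.  -259.3  108.5] yaw -29.4 q7 -1.80 w 25.7 F [ 2.2  0.1 -4.2]
 turn units [-0.01 -0.14 -0.02]  shift in final frame [-0.17 -0.01  0.16]  in current frame [-0.17 -0.01  0.16]
```

```bash
python3 -m handwheel '[[[0,0,0],[0,0,0],-0.2],[[0,0,0],[0,0,0],-0.2],[[0,0,0],[0,0,0],-0.2],[[0,0,0],[-0.15,0,0.15],-0.2],[[0,0,0],[0,0,0],-0.2]]' 50; python3 - <<'E'
from h import *
plan((438.3,-255.8,103),-29.3)
E
```

```text
time_s: 4.28
eef_pos: [439.9, -258.7, 104.7]
tcp_rot: [0.967, -0.255, 0.009, 0.002]
ft_force: [-0.1, 0.3, -0.4]
grip_width: 34.4
t 4.28 pos [ 439.9 -258.7  104.7] yaw -29.5 q7 -1.81 w 34.4 F [-0.1  0.3 -0.4]
 turn units [ 0.   -0.21 -0.04]  shift in final frame [-0.07 -0.04  0.04]  in current frame [-0.07 -0.04  0.04]
```

```bash
python3 -m handwheel '[[[0,-0.2,0],[-0.06,-0.04,0.05],-0.2],[[0,0,0],[0,0,0],-1],[[0,0,0],[0,0,0],-1],[[0,0,0],[0,0,0],-1],[[0,0,0],[0,0,0],-1],[[0,0,0],[0,0,0],-1]]' 50; python3 - <<'E'
from h import *
plan((438.3,-255.8,103),-29.3)
p=eyes.snapshot("scene"); save(p,"k2.png",(40,150,240,310),4)
E
```

```text
time_s: 4.78
eef_pos: [437.7, -255.7, 102.1]
tcp_rot: [0.967, -0.255, -0.001, -0.0]
ft_force: [0.5, 0.5, 0.6]
grip_width: 26.0
t 4.78 pos [ 437.7 -255.7  102.1] yaw -29.5 q7 -1.81 w 26.0 F [0.5 0.5 0.6]
 turn units [ 0.01  0.03 -0.04]  shift in final frame [ 0.01 -0.   -0.02]  in current frame [ 0.01 -0.   -0.02]
```

View pics/k2.png

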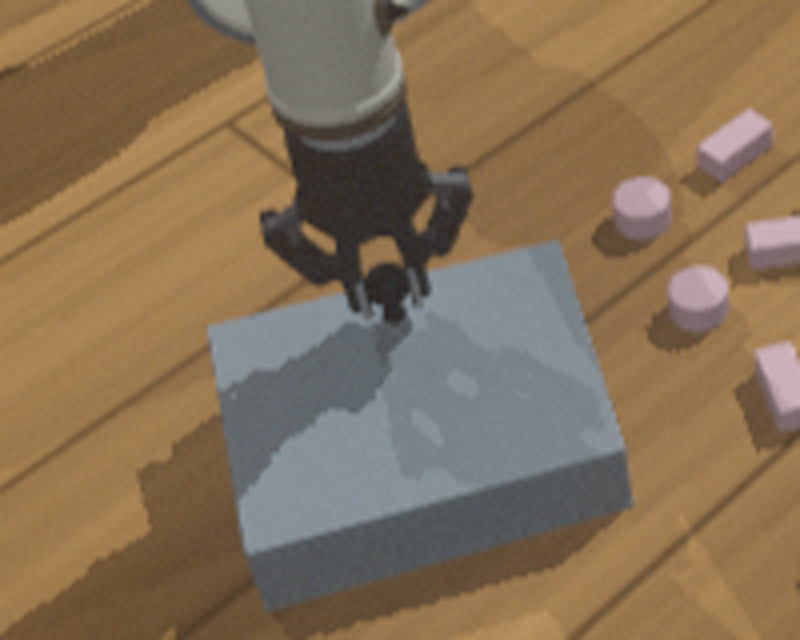

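```bash
python3 -m handwheel '[[[0,0,0],[0.12,0,-0.27],-1],[[0,0,0],[0.14,0,-0.26],-1],[[0,0,0],[0.16,0,-0.25],-1],[[0,0,0],[0.17,0,-0.24],-1],[[0,0,0],[0.19,0,-0.22],-1],[[0,0,0],[0.2,0,-0.2],-1],[[0,0,0],[0,0,0],-1]]' 60; python3 - <<'E'
from h import *
plan((438.3,-255.8,103),-29.3)
s=status.state()
d=(np.array(s["eef_pos"])+[0,0,8]-[565,-327.5,55]); h=d[:2]@[.872,-.489]; print("h",h,"z",d[2],"r",np.hypot(h,d[2]),"theta",np.arctan2(d[2],-h))
p=eyes.snapshot("scene"); save(p,"k3.png",(40,130,240,290),4)
E
```

```text
time_s: 5.42
eef_pos: [469.7, -273.6, 157.1]
tcp_rot: [0.967, -0.254, -0.007, -0.003]
ft_force: [0.1, -0.3, -2.6]
grip_width: 26.0
t 5.42 pos [ 469.7 -273.6  157.1] yaw -29.5 q7 -1.77 w 26.0 F [ 0.1 -0.3 -2.6]
 turn units [-0.02  0.16 -0.04]  shift in final frame [-0.9  -0.    1.35]  in current frame [-0.88  0.    1.37]
h -109.45422083809326 z 110.1430037572911 r 155.2794504625539 theta 0.7885347269934113
```

View pics/k3.png

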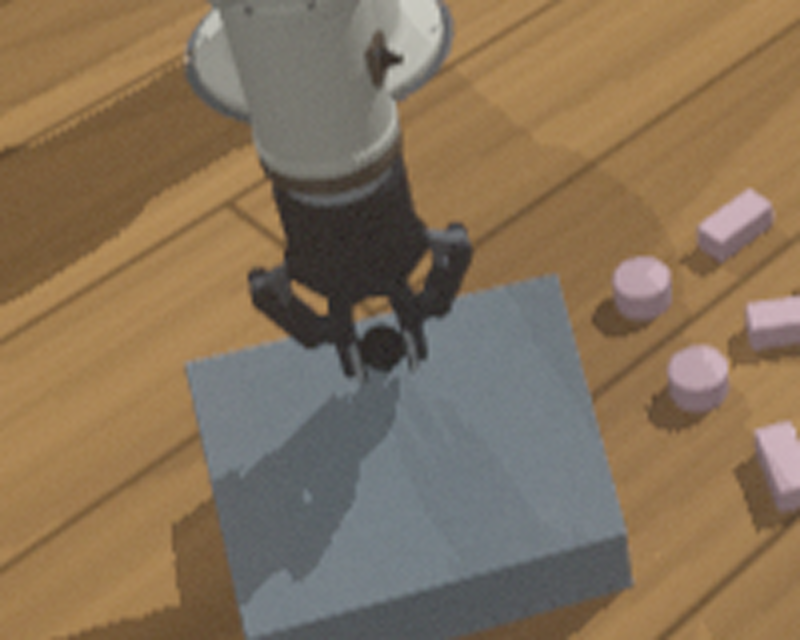

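The lid is following the gripper (raised, knob still held at (380,348)). Continuing along the arc.

```bash
python3 -m handwheel '[[[0,0,0],[0.21,0,-0.2],-1],[[0,0,0],[0.22,0,-0.18],-1],[[0,0,0],[0.24,0,-0.17],-1],[[0,0,0],[0.25,0,-0.15],-1],[[0,0,0],[0.26,0,-0.13],-1],[[0,0,0],[0.27,0,-0.11],-1],[[0,0,0],[0.28,0,-0.09],-1],[[0,0,0],[0.28,0,-0.07],-1],[[0,0,0],[0.29,0,-0.05],-1]]' 60; python3 - <<'E'
from h import *
plan((438.3,-255.8,103),-29.3)
s=status.state()
g=np.array(s["eef_pos"])-8*R.from_quat(s["tcp_rot"]).as_matrix()[:,2]
d=(g-[565,-327.5,55]); h=d[:2]@[.872,-.489]; print("h",h,"z",d[2],"r",np.hypot(h,d[2]),"theta",np.arctan2(d[2],-h))
p=eyes.snapshot("scene"); save(p,"k4.png",(40,130,240,290),4)
E
```

```text
time_s: 6.22
eef_pos: [533.7, -309.4, 196.5]
tcp_rot: [0.967, -0.254, -0.03, -0.007]
ft_force: [-5.0, 3.2, 7.2]
grip_width: 25.4
t 6.22 pos [ 533.7 -309.4  196.5] yaw -29.4 q7 -1.76 w 25.4 F [-5.   3.2  7.2]
 turn units [ 0.02  0.71 -0.02]  shift in final frame [-2.74 -0.    2.34]  in current frame [-2.59 -0.    2.5 ]
h -35.6250015155578 z 149.44018278295627 r 153.62782613571954 theta 1.336774492395305
```

View pics/k4.png

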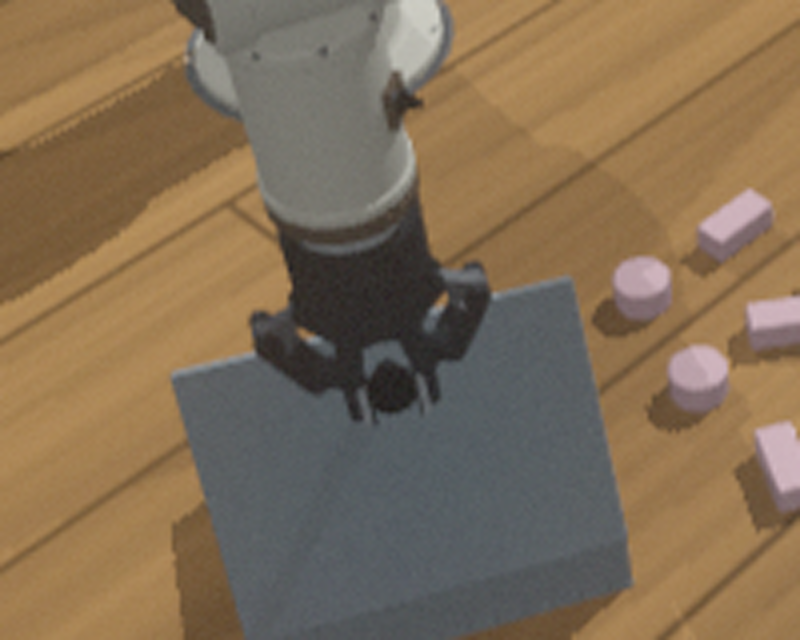

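```bash
python3 -m handwheel '[[[0,0,0],[0.29,0,-0.08],-1],[[0,0,0],[0.29,0,-0.05],-1],[[0,0,0],[0.29,0,-0.03],-1],[[0,0,0],[0.29,0,-0.01],-1],[[0,0,0],[0.29,0,0.01],-1],[[0,0,0],[0.29,0,0.03],-1]]' 60; cat > lid.py <<'E'
from h import *
s=status.state()
plan(s["eef_pos"],-29.3)
g=np.array(s["eef_pos"])-8*R.from_quat(s["tcp_rot"]).as_matrix()[:,2]
d=(g-[565,-327.5,55]); h=d[:2]@[.872,-.489]; th=np.arctan2(d[2],-h); print("h",h,"z",d[2],"r",np.hypot(h,d[2]),"theta",th)
E
python3 lid.py
```

```text
time_s: 6.77
eef_pos: [589.9, -340.9, 197.8]
tcp_rot: [0.967, -0.253, -0.04, -0.009]
ft_force: [-4.0, 2.8, 2.3]
grip_width: 26.1
t 6.77 pos [ 589.9 -340.9  197.8] yaw -29.4 q7 -1.75 w 26.1 F [-4.   2.8  2.3]
 turn units [ 0.04  0.93 -0.01]  shift in final frame [0. 0. 0.]  in current frame [0. 0. 0.]
h 28.932644905889877 z 150.81227130413663 r 153.56249254672454 theta 1.7603387991919415
```

```bash
python3 -m handwheel '[[[0,0,0],[0.28,0,0.04],-1],[[0,0,0],[0.28,0,0.06],-1],[[0,0,0],[0.27,0,0.08],-1],[[0,0,0],[0.26,0,0.1],-1],[[0,0,0],[0.2,0,0.1],-1]]' 60; python3 lid.py; python3 - <<'E'
from h import *
p=eyes.snapshot("scene"); save(p,"k5.png",(40,130,240,290),4)
E
```

```text
time_s: 7.18
eef_pos: [632.3, -364.6, 180.0]
tcp_rot: [0.966, -0.253, -0.045, -0.009]
ft_force: [-2.2, 0.9, 4.1]
grip_width: 26.0
t 7.18 pos [ 632.3 -364.6  180. ] yaw -29.4 q7 -1.75 w 26.0 F [-2.2  0.9  4.1]
 turn units [ 0.05  1.05 -0.01]  shift in final frame [0. 0. 0.]  in current frame [0. 0. 0.]
h 77.55115894336754 z 132.99749820315336 r 153.95621709355305 theta 2.0986984471601287
```

View pics/k5.png

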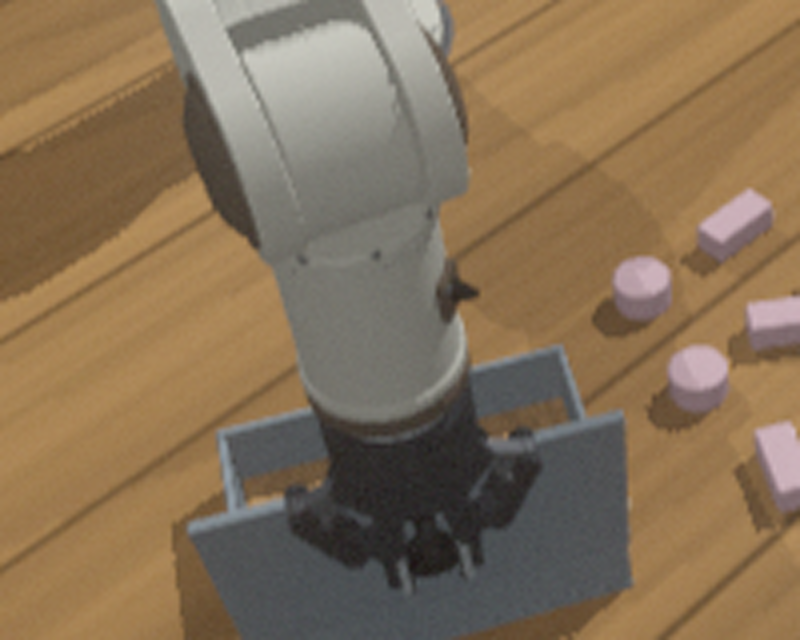

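```bash
python3 -m handwheel '[[[0,0,0],[0.18,0,0.09],-1],[[0,0,0],[0.15,0,0.09],-1],[[0,0,0],[0.12,0,0.07],-1]]' 60; python3 lid.py
```

```text
time_s: 7.48
eef_pos: [642.4, -370.3, 172.6]
tcp_rot: [0.966, -0.253, -0.053, -0.011]
ft_force: [-30.6, 15.1, 37.9]
grip_width: 25.9
t 7.48 pos [ 642.4 -370.3  172.6] yaw -29.4 q7 -1.74 w 25.9 F [-30.6  15.1  37.9]
 turn units [ 0.07  1.23 -0.01]  shift in final frame [0. 0. 0.]  in current frame [0. 0. 0.]
h 89.30808488190955 z 125.50410803968839 r 154.03640855366675 theta 2.1892617976095967
```

```bash
python3 -m handwheel '[[[0,0,0],[-0.03,0,-0.03],0.3],[[0,0,0],[0,0,0],0.3],[[0,0,0],[0,0,0],0.3],[[0,0,0],[0,0,0],0.3],[[0,0,0],[0,0,-0.3],0.3],[[0,0,0],[0,0,-0.6],0.3],[[0,0,0],[0,0,-0.9],0.3],[[0,0,0],[0,0,-0.9],0.3],[[0,0,0],[0,0,-0.9],0.3],[[0,0,0],[0,0,0],1]]'; python3 lid.py; python3 - <<'E'
from h import *
p=eyes.snapshot("scene"); save(p,"k6.png",(40,130,240,290),4)
p=eyes.snapshot("top"); save(p,"k6t.png",(320,120,480,290),4)
E
```

```text
time_s: 8.32
eef_pos: [656.5, -378.1, 321.7]
tcp_rot: [0.966, -0.253, -0.053, -0.011]
ft_force: [1.0, -0.4, 1.9]
grip_width: 66.2
t 8.32 pos [ 656.5 -378.1  321.7] yaw -29.4 q7 -1.71 w 66.2 F [ 1.  -0.4  1.9]
 turn units [ 0.06  1.23 -0.02]  shift in final frame [0. 0. 0.]  in current frame [0. 0. 0.]
h 105.41223610410303 z 274.6382254050424 r 294.1732387116443 theta 1.9372789695714012
```

View pics/k6.png

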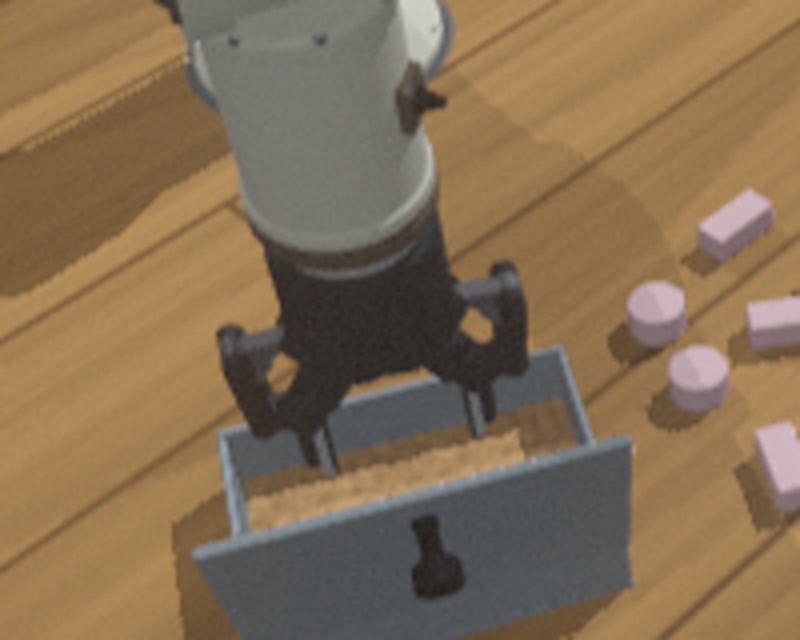

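View pics/k6t.png

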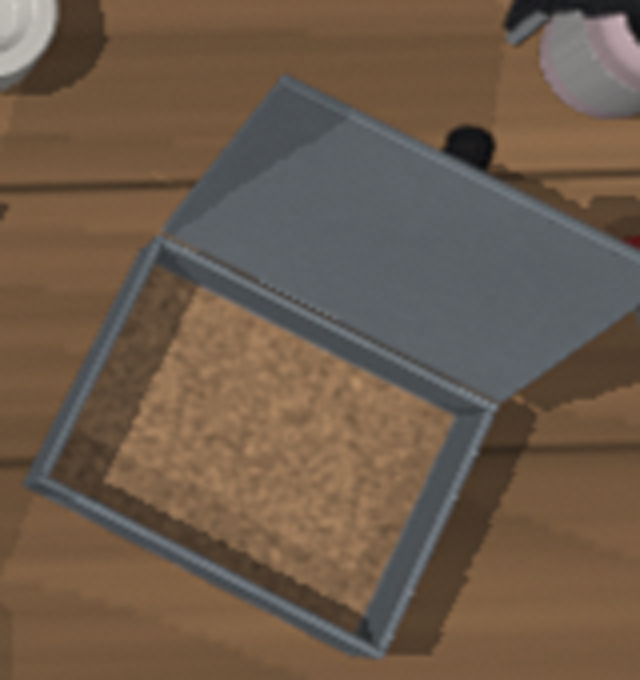

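```bash
cat > chest.py <<'E'
from h import *
np.set_printoptions(precision=1,suppress=True)
def meas(p):
    W=cloud(p); ok=p["depth"]>0
    ex=np.array([.834,.552]); ey=np.array([-.552,.834]); o=np.array([548.9,422.])  # mid of chest front top edge (first estimate)
    L=W[...,:2]-o; lx=L@ex; ly=L@ey; z=W[...,2]
    g=ok&(abs(ly)<130)
    A=g&(lx<-30)&(lx>-260)&(z>52)&(z<72)&(abs(ly)<70)
    B=g&(lx<20)&(lx>-230)&(z>80)&(z<92)
    T=g&(z>96)&(z<104)&(lx>-10)
    for n,m in(("handle",A),("panel",B),("top",T)):
        if m.sum()>5: print(n,m.sum(),"lx",np.percentile(lx[m],[2,50,98]),"ly",np.percentile(ly[m],[2,50,98]),"z",np.percentile(z[m],[5,50,95]))
    return A
if __name__=="__main__":
    p=eyes.snapshot("top"); A=meas(p); 
E
python3 chest.py; python3 -c "
from h import *
plan((560,0,330),33.5)"
```

```text
handle 261 lx [-59.8 -53.7 -31.9] ly [-55.9  -0.2  54.5] z [61.8 66.  70.3]
panel 655 lx [-19.6 -11.6   2.4] ly [-104.4    0.7  102.4] z [81.  86.9 91. ]
top 7650 lx [  4.8 111.4 221.9] ly [-105.9    2.   105.7] z [ 96.9  99.9 102.9]
t 8.47 pos [ 653.5 -376.8  312.8] yaw -29.4 q7 -1.71 w 85.3 F [-0.9  0.7 -1. ]
 turn units [ -0.68   1.27 -12.56]  shift in final frame [ 3.25 -9.15 -0.43]  in current frame [-6.66 -7.06  0.32]
```

```bash
python3 -m handwheel '[[[0,0.62,0],[0,-0.5,-0.5],1],[[0,0.61,0],[0,-0.5,-0.5],1],[[0,0,-1],[0,0,0],1],[[0,0,-1],[0,0,0],1],[[0,0,-1],[0,0,0],1],[[0,0,-1],[0,0,0],1],[[0,0,-1],[0,0,0],1],[[0,0,-1],[0,0,0],1],[[0,0,-1],[0,0,0],1],[[0,0,-1],[0,0,0],1],[[0,0,-1],[0,0,0],1],[[0,0,-1],[0,0,0],1]]'; python3 -m handwheel '[[[0,0,-1],[0,0,0],1],[[0,0,-1],[0,0,0],1],[[0,0,-1],[0,0,0],1],[[0,0,-1],[0,0,0],1],[[0,0,-1],[0,0,0],1],[[0,0,-1],[0,0,0],1],[[0,0,-1],[0,0,0],1],[[0,0,-1],[0,0,0],1],[[0,0,-1],[0,0,0],1],[[0,0,-1],[0,0,0],1],[[0,0,-1],[0,0,0],1],[[0,0,-1],[0,0,0],1]]' ;  python3 -c "
from h import *
plan((504,392,200),123.5)"
```

```text
time_s: 9.47
eef_pos: [669.6, -338.9, 328.6]
tcp_rot: [0.979, 0.2, -0.02, -0.01]
ft_force: [-0.2, 0.1, -0.7]
grip_width: 85.5
time_s: 10.47
eef_pos: [660.1, -336.1, 301.9]
tcp_rot: [0.728, 0.685, -0.019, -0.036]
ft_force: [-0.7, 0.4, 0.5]
grip_width: 85.5
t 10.47 pos [ 660.1 -336.1  301.9] yaw 86.5 q7 0.10 w 85.5 F [-0.7  0.4  0.5]
 turn units [-0.79 -0.54 -7.39]  shift in final frame [17.33  6.79  2.55]  in current frame [17.87 -4.77  3.33]
```

```bash
python3 -m handwheel '[[[-0.7,-0.5,0],[0.5,0,0],1],[[0,0,-0.6],[0.9,0,0],1],[[0,0,-0.6],[0.9,0,0],1],[[0,0,-0.6],[1,0.1,0],1],[[0,0,-0.6],[1,0.2,0],1],[[0,0,-0.6],[1,0.3,0],1],[[0,0,-0.6],[1,0.3,0],1],[[0,0,-0.6],[1,0.3,0],1],[[0,0,-0.6],[1,0.3,0],1],[[0,0,-0.6],[1,0.3,0],1],[[0,0,-0.6],[1,0.3,0],1],[[0,0,-0.6],[1,0.3,0],1]]';   python3 -c "
from h import *
plan((504,392,200),123.5)"
```

```text
time_s: 11.47
eef_pos: [651.2, 115.9, 263.7]
tcp_rot: [0.499, 0.866, -0.022, -0.019]
ft_force: [0.2, 0.1, 0.3]
grip_width: 85.3
t 11.47 pos [651.2 115.9 263.7] yaw 120.0 q7 -0.07 w 85.3 F [0.2 0.1 0.3]
 turn units [-0.66 -0.15 -0.69]  shift in final frame [7.79 0.74 1.59]  in current frame [7.8  0.37 1.66]
```

```bash
python3 -m handwheel '[[[-0.65,-0.15,-0.65],[0.7,0,0],1],[[0,0,0],[0.9,0.1,0],1],[[0,0,0],[0.9,0.1,0],1],[[0,0,0],[0.9,0.1,0],1],[[0,0,0],[0.9,0.1,0.1],1],[[0,0,0],[0.9,0.1,0.2],1],[[0,0,0],[0.9,0.1,0.2],0],[[0,0,0],[0.7,0.1,0.3],-0.43],[[0,0,0],[0.4,0,0],-0.43],[[0,0,0],[0,0,0],-0.43],[[0,0,0],[0,0,0],-0.43]]';   python3 -c "
from h import *
plan((504,392,200),123.5)"
```

```text
time_s: 12.38
eef_pos: [490.0, 390.4, 215.2]
tcp_rot: [0.462, 0.887, -0.006, -0.011]
ft_force: [0.5, -0.5, -0.5]
grip_width: 25.6
t 12.38 pos [490.  390.4 215.2] yaw 125.0 q7 -0.52 w 25.6 F [ 0.5 -0.5 -0.5]
 turn units [-0.24 -0.15  0.3 ]  shift in final frame [-0.16  0.31  0.38]  in current frame [-0.17  0.32  0.37]
```

```bash
python3 -m handwheel '[[[-0.2,-0.15,0.3],[-0.16,0.31,0.3],-0.43],[[0,0,0],[0,0,0.6],-0.43],[[0,0,0],[0,0,0.6],-0.43],[[0,0,0],[0,0,0.6],-0.43],[[0,0,0],[0,0,0],-0.43]]';   python3 - <<'E'
from h import *
plan((504,392,62),123.5)
import chest
p=eyes.snapshot("top"); save(p,"d1.png",(60,170,180,270),5)
E
```

```text
time_s: 12.8
eef_pos: [508.6, 385.2, 126.5]
tcp_rot: [0.477, 0.879, -0.003, 0.001]
ft_force: [0.0, -1.2, 0.2]
grip_width: 24.0
t 12.80 pos [508.6 385.2 126.5] yaw 123.1 q7 -0.60 w 24.0 F [ 0.  -1.2  0.2]
 turn units [-0.04  0.05 -0.09]  shift in final frame [ 0.21 -0.    1.61]  in current frame [0.21 0.   1.61]
```

View pics/d1.png

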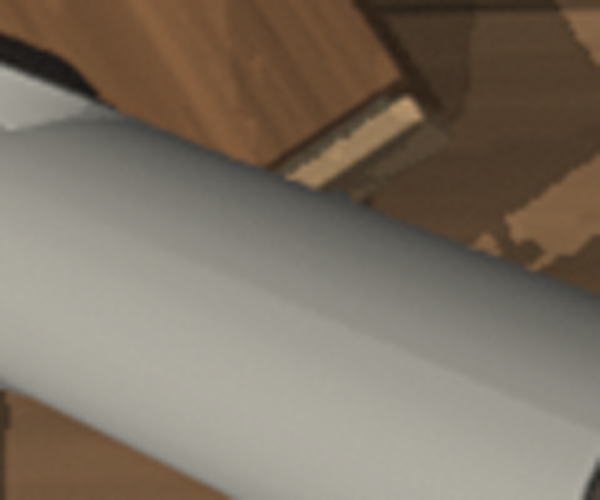

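The arm covers the handle in this view; the tool is aligned to the measured bar to within 1 mm across, so I go down watching the force.

```bash
python3 -m handwheel '[[[0,0,0],[0.2,0,0.5],-0.43],[[0,0,0],[0,0,0.4],-0.43],[[0,0,0],[0,0,0.2],-0.43],[[0,0,0],[0,0,0],-0.43]]';   python3 - <<'E'
from h import *
plan((504,392,62),123.5)
p=eyes.snapshot("scene"); save(p,"d2.png",(250,70,410,190),5)
E
```

```text
time_s: 13.18
eef_pos: [510.9, 390.0, 87.1]
tcp_rot: [0.48, 0.877, 0.0, 0.003]
ft_force: [-0.5, 0.3, -0.6]
grip_width: 24.6
t 13.18 pos [510.9 390.   87.1] yaw 122.6 q7 -0.64 w 24.6 F [-0.5  0.3 -0.6]
 turn units [ 0.04  0.07 -0.17]  shift in final frame [ 0.14 -0.12  0.63]  in current frame [ 0.14 -0.12  0.63]
```

View pics/d2.png

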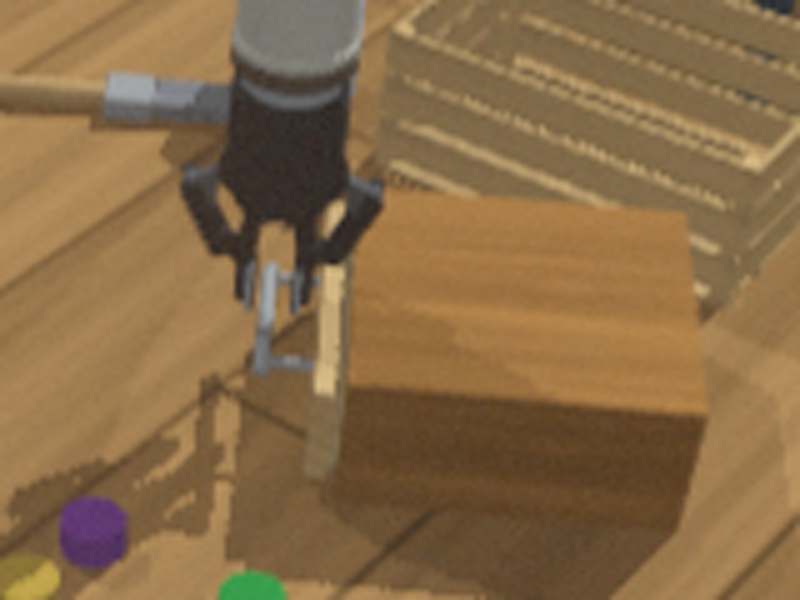

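The fingers at (243,285) and (300,290) straddle the bar at (267,300). I correct 5 mm away from the panel, go down and grip.

```bash
python3 -m handwheel '[[[0,0,0],[0.1,-0.12,0.1],-0.43],[[0,0,0],[0,0,0.25],-0.43],[[0,0,0],[0,0,0.25],-0.43],[[0,0,0],[0,0,0],-1],[[0,0,0],[0,0,0],-1],[[0,0,0],[0,0,0],-1],[[0,0,0],[0,0,0],-1]]' 60;   python3 - <<'E'
from h import *
plan((504,392,62),123.5)
E
```

```text
time_s: 13.82
eef_pos: [507.5, 392.1, 66.1]
tcp_rot: [0.48, 0.877, 0.003, 0.006]
ft_force: [-0.8, 0.0, -0.4]
grip_width: 8.3
t 13.82 pos [507.5 392.1  66.1] yaw 122.6 q7 -0.67 w 8.3 F [-0.8  0.  -0.4]
 turn units [ 0.12  0.08 -0.18]  shift in final frame [ 0.05 -0.07  0.1 ]  in current frame [ 0.04 -0.08  0.1 ]
```

```bash
python3 -m handwheel '[[[0,0,-0.18],[0,-0.2,0],-1],[[0,0,0],[0,-0.4,0],-1],[[0,0,0],[0,-0.4,0],-1],[[0,0,0],[0,-0.4,0],-1],[[0,0,0],[0,-0.4,0],-1],[[0,0,0],[0,-0.4,0],-1],[[0,0,0],[0,-0.4,0],-1],[[0,0,0],[0,-0.4,0],-1],[[0,0,0],[0,-0.4,0],-1],[[0,0,0],[0,-0.3,0],-1]]' 60;   python3 - <<'E'
from h import *
plan((504-.834*165,392-.552*165,62),123.5)
E
```

```text
time_s: 14.65
eef_pos: [383.0, 310.0, 66.0]
tcp_rot: [0.473, 0.881, 0.011, 0.008]
ft_force: [0.6, 0.6, -2.0]
grip_width: 8.0
t 14.65 pos [383. 310.  66.] yaw 123.6 q7 -0.77 w 8.0 F [ 0.6  0.6 -2. ]
 turn units [0.3  0.04 0.02]  shift in final frame [ 0.04 -0.47  0.1 ]  in current frame [ 0.04 -0.47  0.09]
```

```bash
python3 -m handwheel '[[[0.2,0,0],[0,-0.25,0],-1],[[0,0,0],[0,-0.2,0],-1],[[0,0,0],[0,-0.15,0],-1],[[0,0,0],[0,-0.12,0],-1]]' 60;   python3 - <<'E'
from h import *
plan((504-.834*165,392-.552*165,62),123.5)
E
```

```text
time_s: 14.98
eef_pos: [372.6, 302.9, 66.5]
tcp_rot: [0.473, 0.881, 0.021, 0.006]
ft_force: [11.0, 9.0, -22.5]
grip_width: 8.0
t 14.98 pos [372.6 302.9  66.5] yaw 123.6 q7 -0.78 w 8.0 F [ 11.    9.  -22.5]
 turn units [ 0.48 -0.11  0.02]  shift in final frame [ 0.04 -0.16  0.11]  in current frame [ 0.04 -0.16  0.11]
```

```bash
python3 -m handwheel '[[[0,0,0],[0,-0.25,0],-1],[[0,0,0],[0,-0.25,0],-1]]' 60;   python3 - <<'E'
from h import *
plan((504-.834*165,392-.552*165,62),123.5)
E
```

```text
time_s: 15.15
eef_pos: [372.4, 302.7, 67.7]
tcp_rot: [0.474, 0.88, 0.038, 0.008]
ft_force: [27.0, 18.8, -43.7]
grip_width: 7.9
t 15.15 pos [372.4 302.7  67.7] yaw 123.5 q7 -0.79 w 7.9 F [ 27.   18.8 -43.7]
 turn units [ 0.86 -0.25 -0.01]  shift in final frame [ 0.04 -0.15  0.14]  in current frame [ 0.04 -0.16  0.13]
```

At the stop (33 N horizontally, no further travel). Release and go up.

```bash
python3 -m handwheel '[[[0,0,0],[0,0.05,0],-0.4],[[0,0,0],[0,0,0],-0.4],[[0,0,0],[0,0,0],-0.4],[[0.5,-0.1,0],[0,0,-0.2],-0.4],[[0.3,-0.1,0],[0,0,-0.5],-0.4],[[0,0,0],[0,0,-0.7],-0.4],[[0,0,0],[0,0,-0.8],0],[[0,0,0],[0.8,-0.3,-0.8],1],[[0,0,0],[-0.8,-0.3,-0.8],1],[[0,0,0],[0,0,0],1]]';   python3 - <<'E'
from h import *
plan((504-.834*165,392-.552*165,62),123.5)
import chest
p=eyes.snapshot("top"); save(p,"d3.png",(10,110,210,290),4); chest.meas(p)
p=eyes.snapshot("scene"); save(p,"d4.png",(200,70,410,220),3.8)
E
```

```text
time_s: 15.98
eef_pos: [347.5, 292.2, 214.0]
tcp_rot: [0.469, 0.883, -0.006, -0.006]
ft_force: [3.2, -1.3, -2.0]
grip_width: 72.9
t 15.98 pos [347.5 292.2 214. ] yaw 124.1 q7 -0.51 w 72.9 F [ 3.2 -1.3 -2. ]
 turn units [-0.19 -0.06  0.12]  shift in final frame [-0.08  0.52  3.8 ]  in current frame [-0.1   0.58  3.79]
handle 226 lx [-218.  -210.6 -177.5] ly [-59.  -26.4  22.5] z [58.7 65.6 70. ]
panel 492 lx [-178.  -168.3    2.6] ly [-104.5  -34.9   96.6] z [80.4 86.9 91. ]
top 7622 lx [  5.  111.6 222. ] ly [-105.8    1.9  105.7] z [ 97.   99.9 102.9]
```

View pics/d3.png

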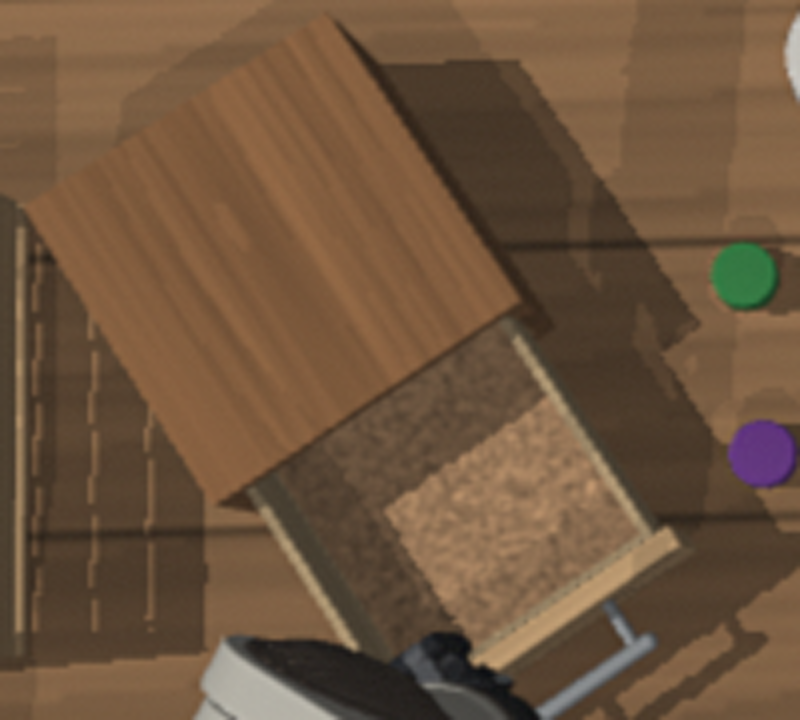

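View pics/d4.png

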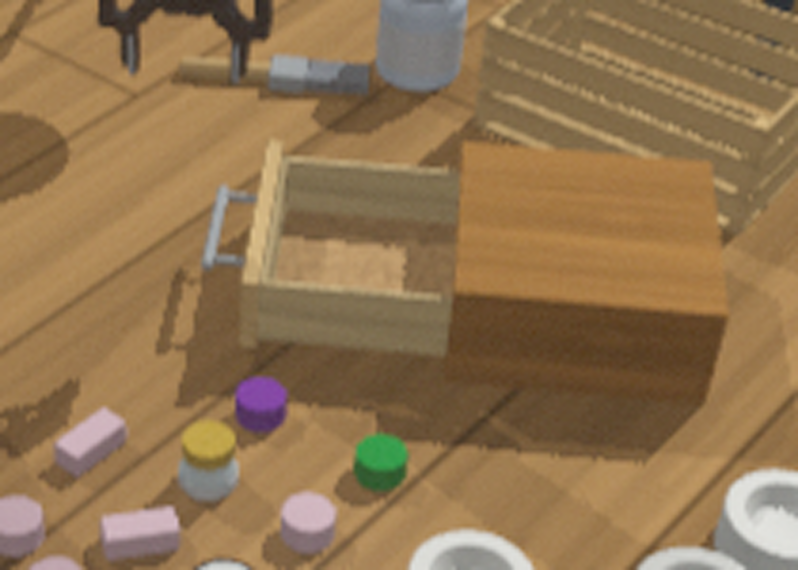

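Lid on its stop, drawer fully out and empty (the jaws only are near). Green and purple pucks untouched. One puck near the case had moved a few cm earlier, so I re-measure the castings.

```bash
cat > find.py <<'E'
from h import *
np.set_printoptions(precision=1,suppress=True)
def find(p,show=True):
    W=cloud(p); ok=p["depth"]>0; out=[]
    hsv=cv2.cvtColor(p["img"],cv2.COLOR_RGB2HSV)
    for q,h in(("puck1",26),("bar1",24),("cap",14),("pot",50)):
        for r in silhouettes(p,q):
            m=r["region"]&ok
            if m.sum()<20 or r["score"]<.3: continue
            P=W[m]; z=np.median(P[P[:,2]>np.percentile(P[:,2],90)-8][:,2])
            rgb=np.median(p["img"][r["region"]],0)
            T=r["region"]&(W[...,2]>z-5)
            yx=np.argwhere(T)[:,::-1]; G=np.array([ray_z(p,a,z)[:2] for a in yx]).astype(np.float32)
            rc=cv2.minAreaRect(G); bx=cv2.boxPoints(rc); e1=bx[1]-bx[0]; e2=bx[2]-bx[1]; L=e1 if np.linalg.norm(e1)>np.linalg.norm(e2) else e2
            yaw=np.degrees(np.arctan2(L[1],L[0]))%180
            out.append((q,G.mean(0),z,yaw,rgb))
            if show: print(q,"%.2f"%r["score"],"uv",np.round(r["uv"]),"xy",G.mean(0),"rectc",np.array(rc[0]),"z %.1f"%z,"size",np.array(rc[1]),"long yaw %.0f"%yaw,rgb)
    return out
if __name__=="__main__":
    p=eyes.snapshot("top"); find(p); save(p,"f.png",(150,150,350,290),4)
E
python3 find.py
```

```text
puck1 0.77 uv [300. 216.] xy [534.1 -70. ] rectc [534.  -70.1] z 25.7 size [39.2 42. ] long yaw 178 [161. 135. 142.]
puck1 0.65 uv [229. 180.] xy [635.8 110.7] rectc [635.5 111.6] z 25.6 size [42.2 40.2] long yaw 89 [180. 150. 158.]
puck1 0.64 uv [290. 243.] xy [464.4 -43.1] rectc [463.4 -42.5] z 25.7 size [41.4 38.5] long yaw 88 [163. 136. 143.]
puck1 0.62 uv [202. 223.] xy [520.2 190.5] rectc [520.6 190.9] z 25.9 size [40.7 38.2] long yaw 44 [ 97.  54. 126.]
puck1 0.52 uv [194. 178.] xy [637.4 202.9] rectc [637.8 202.4] z 25.4 size [39.5 40.4] long yaw 179 [ 52. 120.  67.]
bar1 0.75 uv [252. 250.] xy [442.1  64.9] rectc [441.9  65.2] z 23.8 size [54.1 20.4] long yaw 88 [184. 154. 162.]
bar1 0.66 uv [306. 176.] xy [635.8 -87.5] rectc [635.3 -87.3] z 23.5 size [27.8 59.9] long yaw 150 [160. 133. 140.]
bar1 0.63 uv [268. 213.] xy [542.9  15.3] rectc [543.   16.1] z 23.6 size [59.3 27.7] long yaw 55 [182. 152. 160.]
cap 0.70 uv [264. 180.] xy [630.8  14.8] rectc [631.3  13.7] z 14.0 size [58.6 59.6] long yaw 178 [185. 185. 181.]
pot 0.65 uv [234. 217.] xy [538.8 102.2] rectc [538.9 102.5] z 49.6 size [40.2 41. ] long yaw 115 [161. 133.  75.]
pot 0.30 uv [271. 215.] xy [542.9  15.1] rectc [543.1  15.6] z 23.6 size [58.8 27.9] long yaw 54 [182. 152. 160.]
```

View pics/f.png

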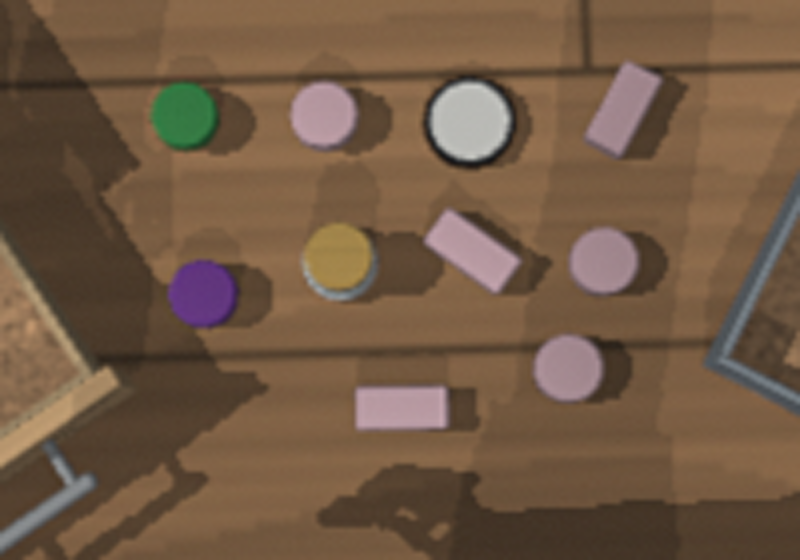

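Targets: pucks (464,-43), (534,-70), (636,111); bars (442,65) yaw 88, (543,16) yaw 55, (635,-87) yaw 150. All heights read 23.5–25.9, as they should. Starting with the near bar.

```bash
python3 -c "
from h import *
plan((442,65,130),90)"
```

```text
t 16.33 pos [343.  296.6 210.5] yaw 124.5 q7 -0.52 w 85.4 F [-0.4 -0.   0.1]
 turn units [-0.26 -0.05  6.91]  shift in final frame [-5.79  2.47  2.01]  in current frame [-6.19 -1.21  1.97]
```

```bash
python3 -m handwheel '[[[-0.26,0,0.9],[-0.3,0,0],1],[[0,0,0.93],[-0.4,0,0],1],[[0,0,0.93],[-0.4,0,0],1],[[0,0,0.93],[-0.4,0,0],1],[[0,0,0.93],[-0.4,0,0],1],[[0,0,0.93],[-0.4,0,0],0],[[0,0,0.93],[-0.4,0,0],0],[[0,0,0],[-0.4,0,0],0]]'; python3 -c "
from h import *
plan((442,65,130),90)"
```

```text
time_s: 17.0
eef_pos: [374.6, 183.3, 203.8]
tcp_rot: [0.697, 0.717, -0.001, -0.011]
ft_force: [0.6, 0.6, -0.1]
grip_width: 51.4
t 17.00 pos [374.6 183.3 203.8] yaw 91.6 q7 -0.69 w 51.4 F [ 0.6  0.6 -0.1]
 turn units [-0.19 -0.17  0.33]  shift in final frame [-2.96  1.69  1.84]  in current frame [-3.03  1.63  1.77]
```

```bash
python3 -m handwheel '[[[-0.19,-0.17,0.3],[-0.6,0.4,0.4],0],[[0,0,0],[-0.8,0.45,0.4],0],[[0,0,0],[-0.8,0.45,0.5],0],[[0,0,0],[-0.7,0.35,0.5],0],[[0,0,0],[0,0,0],0]]'; python3 -c "
from h import *
plan((442,65,13),90)"
```

```text
time_s: 17.42
eef_pos: [442.5, 63.7, 126.7]
tcp_rot: [0.704, 0.71, -0.002, 0.001]
ft_force: [-0.3, -0.9, -0.8]
grip_width: 42.8
t 17.42 pos [442.5  63.7 126.7] yaw 90.4 q7 -0.60 w 42.8 F [-0.3 -0.9 -0.8]
 turn units [-0.02  0.03  0.09]  shift in final frame [ 0.03 -0.01  2.84]  in current frame [ 0.04 -0.01  2.84]
```

```bash
python3 -m handwheel '[[[0,0,0],[0,0,0.6],0],[[0,0,0],[0,0,0.8],0],[[0,0,0],[0,0,0.6],0],[[0,0,0],[0,0,0.3],0],[[0,0,0],[0,0,0],0]]'; python3 -c "
from h import *
plan((442,65,13),90)"
```

```text
time_s: 17.83
eef_pos: [440.4, 63.2, 26.4]
tcp_rot: [0.705, 0.709, -0.005, -0.003]
ft_force: [0.1, -0.3, -0.2]
grip_width: 42.6
t 17.83 pos [440.4  63.2  26.4] yaw 90.3 q7 -0.79 w 42.6 F [ 0.1 -0.3 -0.2]
 turn units [-0.13  0.03  0.06]  shift in final frame [0.04 0.04 0.33]  in current frame [0.05 0.04 0.33]
```

```bash
python3 -m handwheel '[[[-0.1,0,0],[0.04,0.04,0.2],0],[[0,0,0],[0,0,0.1],0],[[0,0,0],[0,0,0],-1],[[0,0,0],[0,0,0],-1],[[0,0,0],[0,0,0],-1],[[0,0,0],[0,0,0],-1],[[0,0,0],[0,0,-0.3],-1],[[0,0,0],[0,0,-0.6],-1],[[0,0,0],[0,0,-0.8],-1],[[0,0,0],[0,0,-0.8],-1],[[0,0,0],[0,0,-0.7],-1],[[0,0,0],[0,0,0],-1]]' 60; python3 -c "
from h import *
plan((439,-337,150),150.7)"
```

```text
time_s: 18.83
eef_pos: [439.5, 68.5, 148.0]
tcp_rot: [0.703, 0.712, -0.005, -0.003]
ft_force: [1.0, 0.2, -1.2]
grip_width: 26.8
t 18.83 pos [439.5  68.5 148. ] yaw 90.7 q7 -0.57 w 26.8 F [ 1.   0.2 -1.2]
 turn units [ -0.13  -0.05 -11.99]  shift in final frame [-4.95 -8.85 -0.05]  in current frame [-10.14  -0.14  -0.03]
```

```bash
python3 -m handwheel '[[[0,0,0],[-0.6,0,0],-1],[[0,0,0],[-0.9,0,0],-1],[[0,0,0],[-1,0,-0.05],-1],[[0,0,0],[-1,0,-0.05],-1],[[0,0,0],[-1,0,-0.05],-1],[[0,0,0],[-1,0,-0.05],-1],[[0,0,0],[-1,0,-0.05],-1],[[0,0,0],[-1,0,-0.05],-1],[[0,0,0],[-1,0,-0.05],-1],[[0,0,0],[-1,0,-0.05],-1],[[0,0,0],[0,0,0],-1]]'; python3 -m handwheel '[[[0,0,-0.93],[0,0,0],-1],[[0,0,-0.93],[0,0,0],-1],[[0,0,-0.93],[0,0,0],-1],[[0,0,-0.93],[0,0,0],-1],[[0,0,-0.93],[0,0,0],-1],[[0,0,-0.93],[0,0,0],-1],[[0,0,-0.93],[0,0,0],-1],[[0,0,-0.93],[0,0,0],-1],[[0,0,-0.93],[0,0,0],-1],[[0,0,-0.93],[0,0,0],-1],[[0,0,-0.93],[0,0,0],-1],[[0,0,-0.93],[0,0,0],-1]]';  python3 -c "
from h import *
plan((439,-337,150),150.7)"
```

```text
time_s: 19.75
eef_pos: [444.4, -327.0, 167.6]
tcp_rot: [0.7, 0.714, -0.004, 0.002]
ft_force: [0.2, -0.8, -0.3]
grip_width: 26.8
time_s: 20.75
eef_pos: [435.9, -329.6, 160.6]
tcp_rot: [0.27, 0.963, -0.005, -0.005]
ft_force: [0.1, 0.6, -1.8]
grip_width: 27.0
t 20.75 pos [ 435.9 -329.6  160.6] yaw 148.7 q7 1.11 w 27.0 F [ 0.1  0.6 -1.8]
 turn units [-0.14 -0.09 -0.4 ]  shift in final frame [-0.16 -0.12  0.27]  in current frame [-0.16 -0.11  0.27]
```

```bash
python3 -m handwheel '[[[-0.14,-0.09,-0.4],[-0.16,-0.12,0.3],-1],[[0,0,0],[0,0,0.7],-1],[[0,0,0],[0,0,0.8],-1],[[0,0,0],[0,0,0.7],-1],[[0,0,0],[0,0,0.4],-1],[[0,0,0],[0,0,0.2],-1],[[0,0,0],[0,0,0],-1]]';  python3 -c "
from h import *
plan((439,-337,22),150.7)"
```

```text
time_s: 21.33
eef_pos: [437.2, -336.9, 30.0]
tcp_rot: [0.25, 0.968, -0.0, 0.0]
ft_force: [0.2, 0.4, -0.5]
grip_width: 26.7
t 21.33 pos [ 437.2 -336.9   30. ] yaw 151.0 q7 1.03 w 26.7 F [ 0.2  0.4 -0.5]
 turn units [-0.01  0.    0.06]  shift in final frame [-0.04  0.02  0.2 ]  in current frame [-0.04  0.02  0.2 ]
```

```bash
python3 -m handwheel '[[[0,0,0],[-0.04,0,0.18],-1],[[0,0,0],[0,0,0],-1],[[0,0,0],[0,0,0],0],[[0,0,0],[0,0,0],0],[[0,0,0],[0,0,0],0],[[0,0,0],[0,0,-0.4],0],[[0,0,0],[0,0,-0.7],0],[[0,0,0],[0,0,-0.8],0],[[0,0,0],[0,0,-0.9],0],[[0,0,0],[0,0,-0.6],0],[[0,0,0],[0,0,0],0]]';  python3 - <<'E'
from h import *
plan((635.5,-87,150),150)
p=eyes.snapshot("scene"); save(p,"b1.png",(60,150,290,310),3.4)
import find; p=eyes.snapshot("top"); find.find(p)
E
```

```text
time_s: 22.25
eef_pos: [441.8, -337.9, 170.3]
tcp_rot: [0.25, 0.968, -0.002, 0.004]
ft_force: [1.7, 0.5, -0.6]
grip_width: 42.5
t 22.25 pos [ 441.8 -337.9  170.3] yaw 151.1 q7 1.17 w 42.5 F [ 1.7  0.5 -0.6]
 turn units [-0.02  0.09  0.22]  shift in final frame [-1.06  7.85  0.51]  in current frame [-1.2   7.83  0.5 ]
puck1 0.78 uv [296. 215.] xy [534.6 -69.6] rectc [534.6 -69.1] z 25.7 size [41.8 41.3] long yaw 62 [173. 145. 152.]
puck1 0.65 uv [292. 241.] xy [464.3 -44. ] rectc [463.4 -43.8] z 25.4 size [38.8 38.7] long yaw 88 [175. 146. 154.]
puck1 0.62 uv [200. 221.] xy [520.  191.5] rectc [520.  191.6] z 25.7 size [40.7 40. ] long yaw 44 [ 93.  52. 120.]
puck1 0.60 uv [194. 178.] xy [636.5 203. ] rectc [635.8 203.1] z 25.8 size [39.9 37.2] long yaw 43 [ 50. 115.  64.]
puck1 0.58 uv [231. 180.] xy [634.7 111. ] rectc [634.1 110.4] z 25.6 size [39.6 37.5] long yaw 89 [173. 144. 152.]
bar1 0.80 uv [407. 249.] xy [ 439.2 -335.5] rectc [ 440.4 -336.4] z 29.2 size [28.2 58.6] long yaw 149 [172. 143. 150.]
bar1 0.63 uv [266. 213.] xy [543.4  16.2] rectc [543.4  16.1] z 23.8 size [58.  27.3] long yaw 52 [174. 146. 153.]
bar1 0.57 uv [307. 180.] xy [635.8 -87.5] rectc [635.4 -87.5] z 23.0 size [27.2 59.4] long yaw 151 [172. 144. 151.]
cap 0.88 uv [268. 182.] xy [630.6  14.8] rectc [631.3  13.7] z 14.0 size [58.6 59.6] long yaw 178 [177. 177. 173.]
pot 0.69 uv [236. 216.] xy [538.3 101.8] rectc [538.1 101.7] z 49.8 size [40.  41.1] long yaw 152 [154. 127.  72.]
pot 0.40 uv [314. 125.] xy [ 779.1 -118.4] rectc [ 778.8 -118.4] z 44.1 size [93.2 93.6] long yaw 179 [184. 182. 175.]
```

View pics/b1.png

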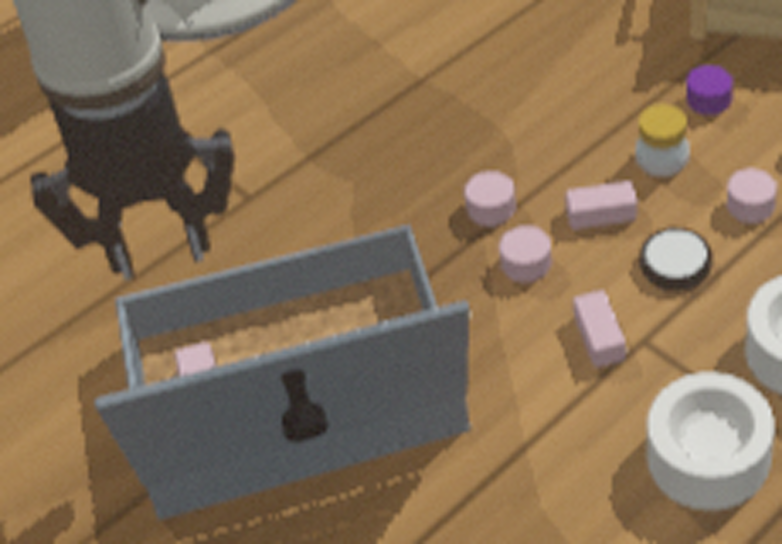

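Bar 1 lies in the case (top at z 29, expected 30). Next the far bar at (635,-87).

```bash
python3 -m handwheel '[[[0,0,0.2],[0,0.7,0],0],[[0,0,0],[0,0.9,0],0],[[0,0,0],[0,1,0],0],[[0,0,0],[0,1,0],0],[[0,0,0],[0,1,0],0],[[0,0,0],[-0.2,1,0],0],[[0,0,0],[-0.3,1,0.2],0],[[0,0,0],[-0.4,0.9,0.2],0],[[0,0,0],[0,0.3,0.2],0],[[0,0,0],[0,0,0],0]]';  python3 -c "
from h import *
plan((635.5,-87.3,13),150)"
```

```text
time_s: 23.38
eef_pos: [621.9, -76.9, 121.4]
tcp_rot: [0.264, 0.964, 0.003, -0.013]
ft_force: [-1.3, 0.3, 0.4]
grip_width: 43.2
t 23.38 pos [621.9 -76.9 121.4] yaw 149.4 q7 0.62 w 43.2 F [-1.3  0.3  0.4]
 turn units [-0.02 -0.31 -0.12]  shift in final frame [-0.42 -0.06  2.71]  in current frame [-0.5  -0.05  2.7 ]
```

```bash
python3 -m handwheel '[[[0,-0.3,-0.1],[-0.4,-0.06,0.4],0],[[0,0,0],[0,0,0.6],0],[[0,0,0],[0,0,0.6],0],[[0,0,0],[0,0,0.5],0],[[0,0,0],[0,0,0.2],0],[[0,0,0],[0,0,0],0]]';  python3 -c "
from h import *
plan((635.5,-87.3,13),150)"
```

```text
time_s: 23.88
eef_pos: [629.4, -87.7, 19.9]
tcp_rot: [0.258, 0.966, -0.002, -0.005]
ft_force: [0.3, 0.5, -0.1]
grip_width: 42.9
t 23.88 pos [629.4 -87.7  19.9] yaw 150.1 q7 0.57 w 42.9 F [ 0.3  0.5 -0.1]
 turn units [-0.07 -0.1   0.03]  shift in final frame [-0.13  0.08  0.17]  in current frame [-0.13  0.08  0.17]
```

```bash
python3 -m handwheel '[[[0,0,0],[-0.13,0.08,0.1],0],[[0,0,0],[0,0,0.06],0],[[0,0,0],[0,0,0],-1],[[0,0,0],[0,0,0],-1],[[0,0,0],[0,0,0],-1],[[0,0,0],[0,0,0],-1],[[0,0,0],[0,0,-0.3],-1],[[0,0,0],[0,0,-0.6],-1],[[0,0,0],[0,0,-0.8],-1],[[0,0,0],[0,0,-0.8],-1],[[0,0,0],[0,0,-0.8],-1],[[0,0,0],[0,0,0],-1]]' 60; python3 -c "
from h import *
plan((473.4,-276.2,150),150.7)"
```

```text
time_s: 24.88
eef_pos: [636.7, -88.3, 156.4]
tcp_rot: [0.258, 0.966, -0.002, -0.005]
ft_force: [1.8, 0.2, 0.2]
grip_width: 27.0
t 24.88 pos [636.7 -88.3 156.4] yaw 150.1 q7 0.66 w 27.0 F [1.8 0.2 0.2]
 turn units [-0.08 -0.11 -0.11]  shift in final frame [ 1.26 -6.09  0.16]  in current frame [ 1.2  -6.11  0.21]
```

```bash
python3 -m handwheel '[[[0,-0.1,-0.1],[0.6,-0.6,0],-1],[[0,0,0],[0.6,-0.9,0],-1],[[0,0,0],[0,-1,0],-1],[[0,0,0],[0,-1,0],-1],[[0,0,0],[0,-1,0],-1],[[0,0,0],[0,-0.9,0],-1],[[0,0,0],[0,-0.6,0],-1],[[0,0,0],[0,0,0],-1]]' 60; python3 -c "
from h import *
plan((473.4,-276.2,22),150.7)"
```

```text
time_s: 25.55
eef_pos: [474.8, -275.0, 166.3]
tcp_rot: [0.247, 0.969, -0.004, 0.005]
ft_force: [-0.9, -0.6, -1.7]
grip_width: 26.7
t 25.55 pos [ 474.8 -275.   166.3] yaw 151.4 q7 1.04 w 26.7 F [-0.9 -0.6 -1.7]
 turn units [-0.06  0.14  0.14]  shift in final frame [ 0.02 -0.04  3.61]  in current frame [ 0.06 -0.02  3.61]
```

```bash
python3 -m handwheel '[[[0,0.14,0.1],[0.02,-0.04,0.5],-1],[[0,0,0],[0,0,0.8],-1],[[0,0,0],[0,0,0.8],-1],[[0,0,0],[0,0,0.7],-1],[[0,0,0],[0,0,0.4],-1],[[0,0,0],[0,0,0.2],-1],[[0,0,0],[0,0,0],-1]]' 60; python3 -c "
from h import *
plan((473.4,-276.2,22),150.7)"
```

```text
time_s: 26.13
eef_pos: [475.5, -282.2, 31.8]
tcp_rot: [0.255, 0.967, -0.006, 0.004]
ft_force: [-0.6, -0.1, -1.4]
grip_width: 26.9
t 26.13 pos [ 475.5 -282.2   31.8] yaw 150.4 q7 0.88 w 26.9 F [-0.6 -0.1 -1.4]
 turn units [-0.11  0.12 -0.05]  shift in final frame [0.12 0.11 0.24]  in current frame [0.12 0.11 0.24]
```

```bash
python3 -m handwheel '[[[0,0,0],[0.12,0.11,0.2],-1],[[0,0,0],[0,0,0.03],-1],[[0,0,0],[0,0,0],0],[[0,0,0],[0,0,0],0],[[0,0,0],[0,0,0],0],[[0,0,0],[0,0,-0.4],0],[[0,0,0],[0,0,-0.7],0],[[0,0,0],[0,0,-0.8],0],[[0,0,0],[0,0,-0.9],0],[[0,0,0],[0,0,-0.6],0],[[0,0,0],[0,0,0],0]]';  python3 - <<'E'
from h import *
import find; p=eyes.snapshot("top"); find.find(p); save(p,"b2.png",(230,110,480,290),3.2)
plan((543.3,16,150),54)
E
```

```text
time_s: 27.05
eef_pos: [476.9, -272.7, 170.8]
tcp_rot: [0.253, 0.967, -0.007, 0.008]
ft_force: [1.8, 0.1, 1.0]
grip_width: 42.9
puck1 0.80 uv [196. 178.] xy [638.1 202.6] rectc [637.8 202.4] z 25.6 size [39.5 40.4] long yaw 179 [ 50. 116.  64.]
puck1 0.79 uv [297. 216.] xy [534.4 -69.6] rectc [534.8 -69.5] z 25.3 size [40.3 42.9] long yaw 133 [174. 146. 153.]
puck1 0.66 uv [200. 220.] xy [519.7 190.9] rectc [519.9 190.3] z 25.8 size [38.9 38.2] long yaw 44 [ 94.  52. 121.]
puck1 0.52 uv [293. 242.] xy [464.7 -44.1] rectc [464.7 -43.9] z 25.3 size [38.8 41.2] long yaw 178 [176. 147. 155.]
bar1 0.58 uv [268. 215.] xy [542.9  15.4] rectc [543.1  15.6] z 23.5 size [58.9 26.9] long yaw 53 [176. 147. 154.]
bar1 0.56 uv [402. 249.] xy [ 433.9 -332.5] rectc [ 433.8 -332.5] z 29.3 size [28.2 43.2] long yaw 149 [173. 144. 152.]
bar1 0.53 uv [381. 239.] xy [ 471.7 -273.2] rectc [ 472.6 -274. ] z 29.4 size [28.4 52.4] long yaw 150 [173. 144. 152.]
cap 0.66 uv [266. 179.] xy [631.   14.8] rectc [631.3  13.7] z 14.1 size [58.6 59.6] long yaw 178 [178. 179. 174.]
cap 0.32 uv [291. 242.] xy [465.1 -44. ] rectc [464.7 -43.9] z 25.3 size [38.8 41.3] long yaw 178 [176. 147. 154.]
pot 0.85 uv [233. 216.] xy [537.8 102. ] rectc [537.1 102.3] z 49.7 size [40.8 38.4] long yaw 89 [155.5 128.   72. ]
pot 0.58 uv [128. 242.] xy [427.9 342.5] rectc [477.6 372.1] z 83.7 size [185.5 215.9] long yaw 122 [110.  92.  71.]
t 27.30 pos [ 472.7 -271.7  164.2] yaw 150.6 q7 1.02 w 42.7 F [-0.5  0.3  0.3]
 turn units [ -0.2   0.  -16.7]  shift in final frame [-6.9  2.8  0.3]  in current frame [2.  7.1 0.3]
```

View pics/b2.png

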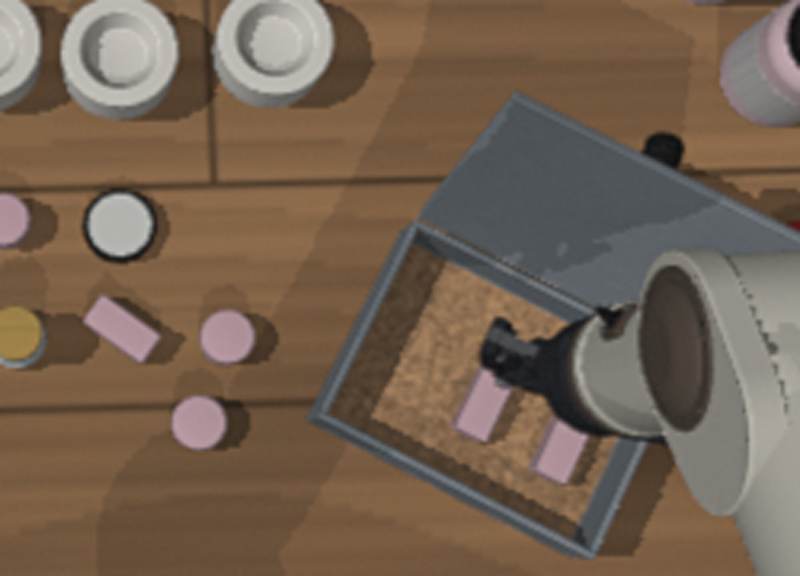

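Two bars in the case. Third bar at (543,16), yaw about 53.

```bash
python3 -m handwheel '[[[-0.2,0,0.9],[0.3,0.6,0],0],[[0,0,0],[0.4,0.9,0],0],[[0,0,0],[0.4,1,0],0],[[0,0,0],[0.3,1,0],0],[[0,0,0],[0.3,1,0],0],[[0,0,0],[0.3,1,0],0],[[0,0,0],[0.2,1,0],0],[[0,0,0],[0,0.4,0],0],[[0,0,0.9],[0,0,0],0],[[0,0,0.95],[0,0,0],0],[[0,0,0.95],[0,0,0],0],[[0,0,0.95],[0,0,0],0]]';python3 -m handwheel '[[[0,0,0.95],[0,0,0],0],[[0,0,0.95],[0,0,0],0],[[0,0,0.95],[0,0,0],0],[[0,0,0.95],[0,0,0],0],[[0,0,0.95],[0,0,0],0],[[0,0,0.95],[0,0,0],0],[[0,0,0.95],[0,0,0],0],[[0,0,0.95],[0,0,0],0],[[0,0,0.95],[0,0,0],0],[[0,0,0.95],[0,0,0],0],[[0,0,0.95],[0,0,0],0],[[0,0,0.9],[0,0,0],0]]';  python3 - <<'E'
from h import *
plan((543.3,15.8,130),53)
E
```

```text
time_s: 28.3
eef_pos: [544.5, 18.4, 145.8]
tcp_rot: [0.452, 0.892, 0.003, -0.011]
ft_force: [-0.2, 0.3, 0.2]
grip_width: 42.5
time_s: 29.3
eef_pos: [529.8, 18.9, 124.6]
tcp_rot: [0.835, 0.55, -0.018, -0.023]
ft_force: [0.1, -0.0, -0.0]
grip_width: 42.9
t 29.30 pos [529.8  18.9 124.6] yaw 66.8 q7 -0.79 w 42.9 F [ 0.1 -0.  -0. ]
 turn units [-0.66  0.13  2.76]  shift in final frame [ 0.14  0.32 -0.13]  in current frame [ 0.06  0.33 -0.15]
```

```bash
python3 -m handwheel '[[[-0.4,0.13,0.8],[0,0,0],0],[[-0.3,0,0.9],[0,0,0],0],[[0,0,0.9],[0,0,0],0],[[0,0,0],[0.14,0.3,0],0],[[0,0,0],[0,0,0],0]]';  python3 - <<'E'
from h import *
plan((543.3,15.8,13),53)
E
```

```text
time_s: 29.72
eef_pos: [536.6, 15.6, 116.1]
tcp_rot: [0.895, 0.445, -0.004, -0.002]
ft_force: [0.6, -0.6, 0.7]
grip_width: 42.4
t 29.72 pos [536.6  15.6 116.1] yaw 52.9 q7 -1.04 w 42.4 F [ 0.6 -0.6  0.7]
 turn units [-0.09  0.06 -0.02]  shift in final frame [0.1  0.13 2.58]  in current frame [0.12 0.15 2.58]
```

```bash
python3 -m handwheel '[[[0,0,0],[0.1,0.13,0.4],0],[[0,0,0],[0,0.03,0.6],0],[[0,0,0],[0.02,0.03,0.6],0],[[0,0,0],[0,0.03,0.5],0],[[0,0,0],[0,0,0.2],0],[[0,0,0],[0,0,0],0]]';  python3 - <<'E'
from h import *
plan((543.3,15.8,13),53)
E
```

```text
time_s: 30.22
eef_pos: [540.1, 14.6, 15.0]
tcp_rot: [0.895, 0.447, -0.009, -0.005]
ft_force: [-0.6, 0.4, 0.9]
grip_width: 42.7
t 30.22 pos [540.1  14.6  15. ] yaw 53.1 q7 -1.13 w 42.7 F [-0.6  0.4  0.9]
 turn units [-0.19  0.13  0.01]  shift in final frame [0.07 0.05 0.05]  in current frame [0.07 0.05 0.05]
```

```bash
python3 -m handwheel '[[[0,0,0],[0.07,0.05,0.03],0],[[0,0,0],[0,0,0],-1],[[0,0,0],[0,0,0],-1],[[0,0,0],[0,0,0],-1],[[0,0,0],[0,0,0],-1],[[0,0,0],[0,0,-0.3],-1],[[0,0,0],[0,0,-0.6],-1],[[0,0,0],[0,0,-0.8],-1],[[0,0,0],[0,0,-0.8],-1],[[0,0,0],[0,0,-0.8],-1],[[0,0,0],[0,0,0],-1]]' 60; python3 -c "
from h import *
plan((507.6,-215.2,150),60.7)"
```

```text
time_s: 31.13
eef_pos: [545.3, 16.9, 157.1]
tcp_rot: [0.894, 0.448, -0.009, -0.005]
ft_force: [2.1, 0.3, -1.0]
grip_width: 26.8
t 31.13 pos [545.3  16.9 157.1] yaw 53.2 q7 -1.00 w 26.8 F [ 2.1  0.3 -1. ]
 turn units [-0.21  0.12 -1.5 ]  shift in final frame [-5.52  2.02  0.18]  in current frame [-5.21  2.72  0.19]
```

```bash
python3 -m handwheel '[[[-0.2,0.1,-0.75],[-0.5,0.2,0],-1],[[0,0,-0.75],[-0.8,0.3,0],-1],[[0,0,0],[-0.9,0.3,0],-1],[[0,0,0],[-0.9,0.3,0],-1],[[0,0,0],[-0.9,0.3,0],-1],[[0,0,0],[-0.9,0.3,0],-1],[[0,0,0],[-0.5,0.2,0],-1],[[0,0,0],[0,0,0],-1]]' 60; python3 -c "
from h import *
plan((507.6,-215.2,22),60.7)"
```

```text
time_s: 31.8
eef_pos: [505.1, -213.6, 170.0]
tcp_rot: [0.858, 0.513, 0.006, 0.008]
ft_force: [0.0, 0.3, -1.0]
grip_width: 26.5
t 31.80 pos [ 505.1 -213.6  170. ] yaw 61.7 q7 -0.41 w 26.5 F [ 0.   0.3 -1. ]
 turn units [ 0.22 -0.03  0.21]  shift in final frame [-0.    0.07  3.7 ]  in current frame [-0.01  0.    3.7 ]
```

```bash
python3 -m handwheel '[[[0.2,0,0.2],[0,0.05,0.5],-1],[[0,0,0],[0,0,0.8],-1],[[0,0,0],[0,0,0.8],-1],[[0,0,0],[0,0,0.7],-1],[[0,0,0],[0,0,0.4],-1],[[0,0,0],[0,0,0.2],-1],[[0,0,0],[0,0,0],-1]]' 60; python3 -c "
from h import *
plan((507.6,-215.2,22),60.7)"
```

```text
time_s: 32.38
eef_pos: [511.1, -218.4, 36.6]
tcp_rot: [0.865, 0.502, 0.004, 0.005]
ft_force: [-0.1, -0.7, -0.7]
grip_width: 26.8
t 32.38 pos [ 511.1 -218.4   36.6] yaw 60.3 q7 -0.55 w 26.8 F [-0.1 -0.7 -0.7]
 turn units [ 0.15 -0.03 -0.08]  shift in final frame [ 0.03 -0.12  0.36]  in current frame [ 0.02 -0.12  0.36]
```

```bash
python3 -m handwheel '[[[0,0,0],[0.03,-0.12,0.2],-1],[[0,0,0],[0,0,0.14],-1],[[0,0,0],[0,0,0],-1],[[0,0,0],[0,0,0],0],[[0,0,0],[0,0,0],0],[[0,0,0],[0,0,0],0],[[0,0,0],[0,0,-0.4],0],[[0,0,0],[0,0,-0.7],0],[[0,0,0],[0,0,-0.8],0],[[0,0,0],[0,0,-0.9],0.3],[[0,0,0],[0,0,-0.6],0.3],[[0,0,0],[0,0,0],0.3]]';  python3 - <<'E'
from h import *
import find; p=eyes.snapshot("top"); find.find(p); save(p,"b3.png",(230,110,480,290),3.2)
plan((464.5,-44,130),70)
E
```

```text
time_s: 33.38
eef_pos: [509.2, -213.3, 170.5]
tcp_rot: [0.864, 0.503, 0.007, 0.009]
ft_force: [0.4, 0.5, -0.1]
grip_width: 55.2
puck1 0.74 uv [293. 244.] xy [465. -44.] rectc [464.7 -43.8] z 25.7 size [38.8 41.2] long yaw 178 [157.  131.5 138. ]
puck1 0.69 uv [195. 179.] xy [637.8 202.8] rectc [637.8 203.7] z 25.5 size [42.2 40.2] long yaw 89 [ 50. 115.  64.]
puck1 0.64 uv [203. 223.] xy [519.5 190.8] rectc [519.3 190.9] z 25.7 size [38.9 40. ] long yaw 134 [ 94.  52. 121.]
puck1 0.63 uv [229. 180.] xy [634.9 110.7] rectc [635.4 110.3] z 25.6 size [39.5 40.3] long yaw 179 [173. 145. 152.]
puck1 0.51 uv [300. 217.] xy [532.4 -68.8] rectc [532.8 -68.8] z 25.5 size [36.5 39.4] long yaw 178 [157. 132. 138.]
bar1 0.63 uv [352. 223.] xy [ 510.5 -206.5] rectc [ 510.2 -206.8] z 29.7 size [50.7 27.1] long yaw 61 [169.5 141.  149.5]
bar1 0.63 uv [402. 250.] xy [ 430.8 -332.5] rectc [ 431.5 -331.8] z 29.2 size [29.3 40.1] long yaw 149 [173. 143. 151.]
bar1 0.60 uv [381. 241.] xy [ 465.6 -273.5] rectc [ 465.2 -273.8] z 29.2 size [20.7 36.2] long yaw 169 [174. 145. 153.]
cap 0.59 uv [267. 179.] xy [630.4  14.7] rectc [631.3  13.7] z 13.9 size [58.6 59.6] long yaw 178 [178. 178. 174.]
pot 0.81 uv [235. 217.] xy [538.5 101.6] rectc [538.4 101. ] z 49.7 size [38.3 41. ] long yaw 179 [156. 128.  72.]
pot 0.70 uv [397. 163.] xy [ 623.3 -336.3] rectc [ 572.5 -329.5] z 222.8 size [237.3 112.7] long yaw 61 [ 93.  98. 102.]
t 33.63 pos [ 504.9 -212.1  163.5] yaw 60.4 q7 -0.43 w 55.5 F [ 0.3  0.6 -0.4]
 turn units [ 0.1 -0.  -1.9]  shift in final frame [ 3.6 -2.4  0.8]  in current frame [ 3.1 -3.   0.8]
```

View pics/b3.png

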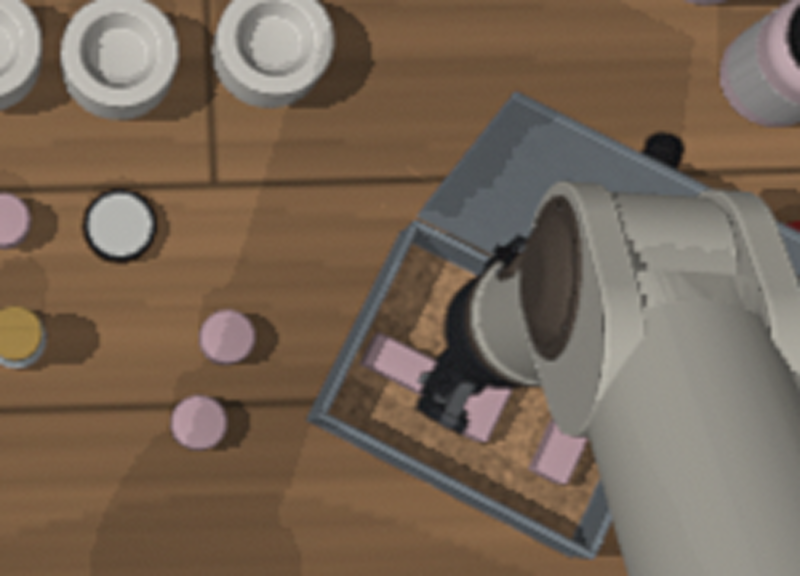

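All three bars are in the case. Now the pucks: confirmed pink ones at uv (293,244), (298,216), (229,180); I take all with the drawer's yaw 123.5.

```bash
python3 -m handwheel '[[[0,0,0],[0.5,-0.5,0],0.5],[[0,0,0],[0.7,-0.7,0],0.5],[[0,0,0],[0.7,-0.7,0],0.5],[[0,0,0],[0.7,-0.7,0],0.5],[[0,0,0],[0.5,-0.4,0],0.5],[[0,0,-0.9],[0,0,0],0.5],[[0,0,-0.95],[0,0,0],0.5],[[0,0,-0.95],[0,0,0],0.5],[[0,0,-0.95],[0,0,0],0.5],[[0,0,-0.95],[0,0,0],0.5],[[0,0,-0.95],[0,0,0],0.5],[[0,0,-0.95],[0,0,0],0.5]]';python3 -m handwheel '[[[0,0,-0.95],[0,0,0],0.5],[[0,0,-0.95],[0,0,0],0.5],[[0,0,-0.95],[0,0,0],0.5],[[0,0,-0.95],[0,0,0],0.5],[[0,0,-0.9],[0,0,0],0.5],[[0,0,-0.8],[0,0,0],0.5],[[0,0,0],[0,0,0],0.5]]';  python3 - <<'E'
from h import *
plan((464.7,-44,100),123.5)
E
```

```text
time_s: 34.63
eef_pos: [446.6, -35.1, 145.3]
tcp_rot: [0.676, 0.737, -0.004, -0.011]
ft_force: [-0.3, -0.0, 0.1]
grip_width: 64.2
time_s: 35.22
eef_pos: [438.5, -33.0, 135.6]
tcp_rot: [0.468, 0.884, -0.001, -0.022]
ft_force: [-0.2, 0.0, 0.3]
grip_width: 63.8
t 35.22 pos [438.5 -33.  135.6] yaw 124.2 q7 0.23 w 63.8 F [-0.2  0.   0.3]
 turn units [-0.26 -0.43  0.14]  shift in final frame [-0.59  0.39  0.89]  in current frame [-0.63  0.41  0.86]
```

```bash
python3 -m handwheel '[[[-0.26,-0.43,0.1],[-0.59,0.39,0.4],0.5],[[0,0,0],[0,0,0.4],0.5],[[0,0,0],[0,0,0],0.5]]';  python3 - <<'E'
from h import *
plan((464.7,-44,13),123.5)
E
```

```text
time_s: 35.47
eef_pos: [462.7, -43.5, 98.8]
tcp_rot: [0.475, 0.88, 0.0, -0.002]
ft_force: [-1.1, 0.9, 0.0]
grip_width: 64.4
t 35.47 pos [462.7 -43.5  98.8] yaw 123.3 q7 0.14 w 64.4 F [-1.1  0.9  0. ]
 turn units [-0.02 -0.04 -0.04]  shift in final frame [-0.04  0.04  2.14]  in current frame [-0.04  0.04  2.14]
```

```bash
python3 -m handwheel '[[[0,0,0],[-0.04,0.04,0.6],0.5],[[0,0,0],[0,0,0.7],0.5],[[0,0,0],[0,0,0.4],0.5],[[0,0,0],[0,0,0.2],0.5],[[0,0,0],[0,0,0.05],0.5]]';  python3 - <<'E'
from h import *
plan((464.7,-44,13),123.5)
E
```

```text
time_s: 35.88
eef_pos: [463.5, -42.9, 17.2]
tcp_rot: [0.478, 0.878, -0.0, -0.004]
ft_force: [-0.0, 0.0, 0.7]
grip_width: 63.8
t 35.88 pos [463.5 -42.9  17.2] yaw 122.9 q7 -0.00 w 63.8 F [-0.   0.   0.7]
 turn units [-0.05 -0.08 -0.12]  shift in final frame [-0.04  0.01  0.11]  in current frame [-0.04  0.01  0.11]
```

```bash
python3 -m handwheel '[[[0,0,0],[-0.04,0,0.1],0.5],[[0,0,0],[0,0,0],-1],[[0,0,0],[0,0,0],-1],[[0,0,0],[0,0,0],-1],[[0,0,0],[0,0,0],-1],[[0,0,0],[0,0,-0.3],-1],[[0,0,0],[0,0,-0.6],-1],[[0,0,0],[0,0,-0.9],-1],[[0,0,0],[0,0,-0.9],-1],[[0,0,0],[0,0,-0.9],-1],[[0,0,0],[0,0,-0.5],-1],[[0,0,0],[0,0,0],-1]]' 60;  python3 - <<'E'
from h import *
plan((440.1,416,180),123.5)
E
```

```text
time_s: 36.88
eef_pos: [465.2, -44.1, 187.8]
tcp_rot: [0.478, 0.878, -0.001, -0.004]
ft_force: [0.5, -0.3, -2.1]
grip_width: 42.3
t 36.88 pos [465.2 -44.1 187.8] yaw 122.9 q7 0.28 w 42.3 F [ 0.5 -0.3 -2.1]
 turn units [-0.06 -0.08 -0.13]  shift in final frame [9.94 5.83 0.2 ]  in current frame [10.    5.72  0.23]
```

```bash
python3 -m handwheel '[[[0,0,-0.1],[0.5,0.3,0],-1],[[0,0,0],[0.8,0.45,0],-1],[[0,0,0],[0.84,0.5,0],-1],[[0,0,0],[0.84,0.5,0],-1],[[0,0,0],[0.84,0.5,0],-1],[[0,0,0],[0.84,0.5,0],-1],[[0,0,0],[0.84,0.5,0],-1],[[0,0,0],[0.84,0.5,0],-1],[[0,0,0],[0.84,0.5,0],-1],[[0,0,0],[0.84,0.5,0],-1],[[0,0,0],[0.84,0.5,0],-1],[[0,0,0],[0.5,0.3,0],-1]]' 60;  python3 - <<'E'
from h import *
plan((440.1,416,180),123.5)
E
```

```text
time_s: 37.88
eef_pos: [450.1, 393.4, 179.0]
tcp_rot: [0.487, 0.874, -0.007, 0.0]
ft_force: [0.5, 0.5, -0.3]
grip_width: 42.0
t 37.88 pos [450.1 393.4 179. ] yaw 121.8 q7 -0.64 w 42.0 F [ 0.5  0.5 -0.3]
 turn units [-0.13  0.08 -0.35]  shift in final frame [ 0.61  0.1  -0.03]  in current frame [ 0.61  0.09 -0.03]
```

```bash
python3 -m handwheel '[[[-0.1,0,-0.33],[0.6,0.1,0.2],-1],[[0,0,0],[0,0,0.7],-1],[[0,0,0],[0,0,0.7],-1],[[0,0,0],[0,0,0.7],-1],[[0,0,0],[0,0,0.4],-1],[[0,0,0],[0,0,0],-1]]' 60;  python3 - <<'E'
from h import *
plan((440.1,416,38),123.5)
E
```

```text
time_s: 38.38
eef_pos: [434.4, 427.3, 63.1]
tcp_rot: [0.467, 0.884, -0.0, 0.001]
ft_force: [-0.7, -0.3, -2.1]
grip_width: 42.2
t 38.38 pos [434.4 427.3  63.1] yaw 124.3 q7 -0.75 w 42.2 F [-0.7 -0.3 -2.1]
 turn units [-0.    0.02  0.15]  shift in final frame [-0.31 -0.04  0.63]  in current frame [-0.31 -0.04  0.63]
```

```bash
python3 -m handwheel '[[[0,0,0.1],[-0.28,-0.04,0],-1],[[0,0,0],[0,0,0.2],-1],[[0,0,0],[0,0,0.25],-1],[[0,0,0],[0,0,0.13],-1],[[0,0,0],[0,0,0],-1]]' 60;  python3 - <<'E'
from h import *
plan((440.1,416,38),123.5)
E
```

```text
time_s: 38.8
eef_pos: [440.7, 415.0, 38.7]
tcp_rot: [0.473, 0.881, -0.0, 0.001]
ft_force: [-1.0, -0.3, -1.7]
grip_width: 42.2
t 38.80 pos [440.7 415.   38.7] yaw 123.6 q7 -0.76 w 42.2 F [-1.  -0.3 -1.7]
 turn units [0.   0.03 0.02]  shift in final frame [0.03 0.   0.02]  in current frame [0.03 0.   0.02]
```

Release (to 60 mm only, to stay clear of panel), rise, check.

```bash
python3 -m handwheel '[[[0,0,0],[0,0,0.03],-1],[[0,0,0],[0,0,0],0.4],[[0,0,0],[0,0,0],0.4],[[0,0,0],[0,0,0],0.4],[[0,0,0],[0,0,-0.4],0.4],[[0,0,0],[0,0,-0.7],0.4],[[0,0,0],[0,0,-0.9],0.4],[[0,0,0],[-0.3,0,-0.9],0.4],[[0,0,0],[-0.6,-0.3,-0.5],0.5],[[0,0,0],[-0.6,-0.3,0],0.5],[[0,0,0],[0,0,0],0.5]]';  python3 - <<'E'
from h import *
import find; p=eyes.snapshot("top"); find.find(p); p=eyes.snapshot("scene"); save(p,"p1.png",(200,60,410,220),3.6)
plan((534.3,-69.5,100),123.5)
E
```

```text
time_s: 39.72
eef_pos: [453.1, 356.2, 190.0]
tcp_rot: [0.469, 0.883, 0.004, 0.002]
ft_force: [0.3, -0.9, -0.0]
grip_width: 64.2
puck1 0.56 uv [297. 215.] xy [534.1 -70.4] rectc [534.  -70.1] z 25.9 size [39.1 42. ] long yaw 178 [154. 129. 136.]
puck1 0.53 uv [228. 181.] xy [634.5 111.1] rectc [634.1 110.3] z 25.8 size [39.6 37.6] long yaw 89 [173. 144. 152.]
puck1 0.50 uv [200. 223.] xy [519.9 191.4] rectc [519.9 191.5] z 25.9 size [40.7 40. ] long yaw 44 [ 93.  52. 120.]
puck1 0.46 uv [196. 179.] xy [636.9 203. ] rectc [636.4 202.4] z 25.7 size [39.7 37.5] long yaw 89 [ 50. 116.  64.]
puck1 0.41 uv [141. 225.] xy [481.6 287. ] rectc [495.4 334.6] z 79.9 size [181.2 118.5] long yaw 39 [130. 102.  76.]
bar1 0.81 uv [405. 247.] xy [ 440.4 -337.7] rectc [ 440.  -337.8] z 28.9 size [30.  58.6] long yaw 151 [134.  108.  112.5]
bar1 0.77 uv [383. 238.] xy [ 475.6 -275. ] rectc [ 475.4 -275. ] z 29.3 size [27.3 59.2] long yaw 150 [172. 143. 151.]
bar1 0.72 uv [355. 226.] xy [ 508.  -211.5] rectc [ 507.5 -210.7] z 29.3 size [59.6 28.3] long yaw 61 [170.  141.5 149.5]
cap 0.65 uv [267. 181.] xy [630.8  14.5] rectc [631.3  13.7] z 14.1 size [58.6 59.6] long yaw 178 [177. 178. 173.]
pot 0.71 uv [234. 216.] xy [537.8 102.1] rectc [538.4 101. ] z 49.2 size [38.3 41.1] long yaw 179 [155. 127.  72.]
t 40.02 pos [449.8 361.5 187.6] yaw 124.5 q7 -0.55 w 63.9 F [-0.5 -0.2 -0.2]
 turn units [ 0.1 -0.1  0.2]  shift in final frame [-10.2  -4.2   2.2]  in current frame [-10.1  -4.4   2.1]
```

View pics/p1.png

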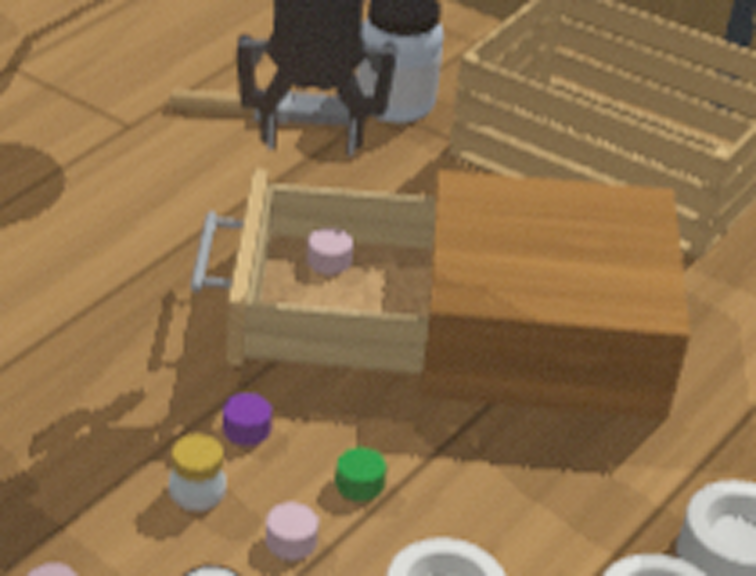

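The first puck lies flat in the drawer at (330,252); the bars read at floor height in the case. Next puck (534,-70).

```bash
python3 -m handwheel '[[[0,-0.1,0.2],[-0.5,-0.2,0],0.5],[[0,0,0],[-0.8,-0.35,0],0.5],[[0,0,0],[-0.9,-0.38,0],0.5],[[0,0,0],[-0.9,-0.38,0],0.5],[[0,0,0],[-0.9,-0.38,0],0.5],[[0,0,0],[-0.9,-0.38,0],0.5],[[0,0,0],[-0.9,-0.38,0],0.5],[[0,0,0],[-0.9,-0.38,0],0.5],[[0,0,0],[-0.9,-0.38,0],0.5],[[0,0,0],[-0.9,-0.38,0.2],0.5],[[0,0,0],[-0.7,-0.3,0.3],0.5],[[0,0,0],[0,0,0.3],0.5]]';  python3 - <<'E'
from h import *
plan((534.3,-70,100),123.5)
E
```

```text
time_s: 41.02
eef_pos: [526.1, -29.9, 147.2]
tcp_rot: [0.461, 0.888, 0.005, -0.004]
ft_force: [-0.1, -0.1, -0.7]
grip_width: 64.1
t 41.02 pos [526.1 -29.9 147.2] yaw 125.1 q7 0.18 w 64.1 F [-0.1 -0.1 -0.7]
 turn units [ 0.06 -0.13  0.33]  shift in final frame [-0.95 -0.38  1.18]  in current frame [-0.95 -0.42  1.17]
```

```bash
python3 -m handwheel '[[[0,-0.1,0.3],[-0.65,-0.3,0.4],0.5],[[0,0,0],[-0.3,-0.08,0.6],0.5],[[0,0,0],[0,0,0.6],0.5],[[0,0,0],[0,0,0],0.5]]';  python3 - <<'E'
from h import *
plan((534.3,-70,13),123.5)
E
```

```text
time_s: 41.35
eef_pos: [535.1, -70.5, 76.1]
tcp_rot: [0.474, 0.881, 0.003, -0.003]
ft_force: [-0.9, 0.4, 0.0]
grip_width: 63.9
t 41.35 pos [535.1 -70.5  76.1] yaw 123.5 q7 0.15 w 63.9 F [-0.9  0.4  0. ]
 turn units [ 0.04 -0.09 -0.01]  shift in final frame [ 0.02 -0.01  1.58]  in current frame [ 0.01 -0.01  1.58]
```

```bash
python3 -m handwheel '[[[0,0,0],[0,0,0.5],0.5],[[0,0,0],[0,0,0.6],0.5],[[0,0,0],[0,0,0.35],0.5],[[0,0,0],[0,0,0.05],0.5],[[0,0,0],[0,0,0],-1],[[0,0,0],[0,0,0],-1],[[0,0,0],[0,0,0],-1],[[0,0,0],[0,0,0],-1],[[0,0,0],[0,0,0],-1]]' 60;  python3 - <<'E'
from h import *
plan((534.3,-70,13),123.5)
E
```

```text
time_s: 42.1
eef_pos: [538.1, -61.5, 18.5]
tcp_rot: [0.469, 0.883, 0.005, -0.003]
ft_force: [0.4, 1.4, -1.0]
grip_width: 41.9
t 42.10 pos [538.1 -61.5  18.5] yaw 124.0 q7 0.08 w 41.9 F [ 0.4  1.4 -1. ]
 turn units [ 0.07 -0.12  0.11]  shift in final frame [-0.12 -0.2   0.14]  in current frame [-0.12 -0.2   0.14]
```

```bash
python3 -m handwheel '[[[0,0,0],[0,0,-0.3],-1],[[0,0,0],[0,0,-0.6],-1],[[0,0,0],[0,0,-0.9],-1],[[0,0,0],[0,0,-0.9],-1],[[0,0,0],[0,0,-0.9],-1],[[0,0,0],[0,0,-0.5],-1],[[0,0,0],[0,0,0],-1]]' 60;  python3 - <<'E'
from h import *
plan((470.5,370.1,180),123.5)
p=eyes.snapshot("scene"); save(p,"p2.png",(100,90,310,250),3.6)
E
```

```text
time_s: 42.68
eef_pos: [537.1, -62.2, 194.9]
tcp_rot: [0.468, 0.884, 0.005, -0.004]
ft_force: [0.9, 0.2, -1.8]
grip_width: 42.0
t 42.68 pos [537.1 -62.2 194.9] yaw 124.2 q7 0.28 w 42.0 F [ 0.9  0.2 -1.8]
 turn units [ 0.06 -0.13  0.14]  shift in final frame [9.93 4.58 0.37]  in current frame [9.87 4.7  0.51]
```

View pics/p2.png

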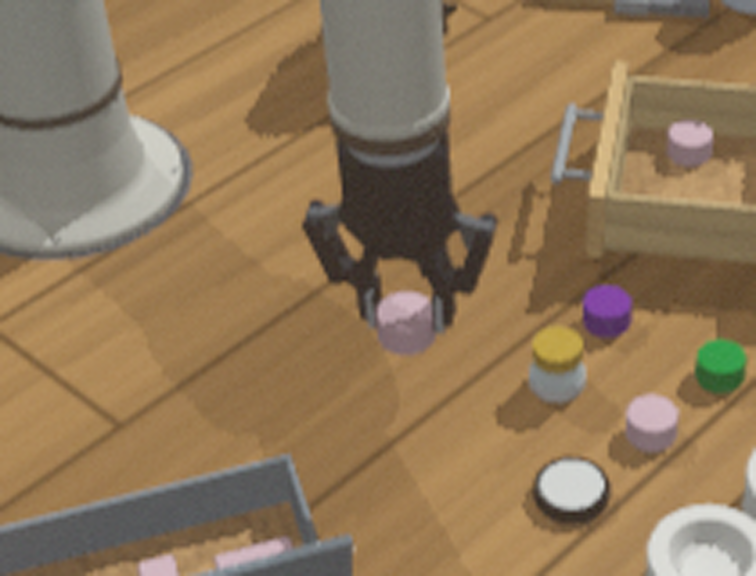

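The puck hangs straight in the pads at (405,322). Carrying to the middle of the drawer.

```bash
python3 -m handwheel '[[[0,-0.1,0.1],[0.5,0.25,0],-1],[[0,0,0],[0.8,0.38,0],-1],[[0,0,0],[0.85,0.4,0],-1],[[0,0,0],[0.85,0.4,0],-1],[[0,0,0],[0.85,0.4,0],-1],[[0,0,0],[0.85,0.4,0],-1],[[0,0,0],[0.85,0.4,0],-1],[[0,0,0],[0.85,0.4,0],-1],[[0,0,0],[0.85,0.4,0],-1],[[0,0,0],[0.85,0.4,0],-1],[[0,0,0],[0.8,0.35,0],-1],[[0,0,0],[0,0,0],-1]]' 60;  python3 - <<'E'
from h import *
plan((470.5,370.1,100),123.5)
E
```

```text
time_s: 43.73
eef_pos: [470.7, 332.9, 182.4]
tcp_rot: [0.478, 0.878, -0.005, -0.005]
ft_force: [-1.0, 1.4, 0.2]
grip_width: 42.1
t 43.73 pos [470.7 332.9 182.4] yaw 122.8 q7 -0.51 w 42.1 F [-1.   1.4  0.2]
 turn units [-0.15 -0.05 -0.13]  shift in final frame [0.78 0.51 2.06]  in current frame [0.78 0.53 2.06]
```

```bash
python3 -m handwheel '[[[-0.15,0,-0.1],[0.7,0.5,0.3],-1],[[0,0,0],[0,0,0.7],-1],[[0,0,0],[0,0,0.6],-1],[[0,0,0],[0,0,0.3],-1],[[0,0,0],[0,0,0],-1]]' 60;  python3 - <<'E'
from h import *
plan((470.5,370.1,42),123.5)
E
```

```text
time_s: 44.15
eef_pos: [467.0, 367.8, 100.2]
tcp_rot: [0.47, 0.882, -0.001, -0.004]
ft_force: [-0.1, -1.0, -1.8]
grip_width: 42.2
t 44.15 pos [467.  367.8 100.2] yaw 123.9 q7 -0.62 w 42.2 F [-0.1 -1.  -1.8]
 turn units [-0.06 -0.06  0.08]  shift in final frame [-0.    0.1   1.45]  in current frame [-0.01  0.11  1.45]
```

```bash
python3 -m handwheel '[[[0,0,0],[0,0.1,0.4],-1],[[0,0,0],[0,0.02,0.5],-1],[[0,0,0],[0,0,0.3],-1],[[0,0,0],[0,0,0.15],-1],[[0,0,0],[0,0,0],-1]]' 60;  python3 - <<'E'
from h import *
plan((470.5,370.1,42),123.5)
E
```

```text
time_s: 44.57
eef_pos: [471.2, 367.6, 44.6]
tcp_rot: [0.471, 0.882, -0.002, -0.004]
ft_force: [0.4, -0.1, -1.4]
grip_width: 41.9
t 44.57 pos [471.2 367.6  44.6] yaw 123.7 q7 -0.66 w 41.9 F [ 0.4 -0.1 -1.4]
 turn units [-0.09 -0.05  0.05]  shift in final frame [0.06 0.02 0.06]  in current frame [0.06 0.02 0.06]
```

```bash
python3 -m handwheel '[[[0,0,0],[0.04,0,0.05],-1],[[0,0,0],[0,0,0],0.4],[[0,0,0],[0,0,0],0.4],[[0,0,0],[0,0,0],0.4],[[0,0,0],[0,0,-0.4],0.4],[[0,0,0],[0,0,-0.7],0.4],[[0,0,0],[0,0,-0.9],0.4],[[0,0,0],[0,0,-0.9],0.4],[[0,0,0],[-0.6,0,-0.2],0.5],[[0,0,0],[-0.8,0.2,0],0.5],[[0,0,0],[0,0,0],0.5]]';  python3 - <<'E'
from h import *
import find; p=eyes.snapshot("top"); find.find(p); p=eyes.snapshot("scene"); save(p,"p3.png",(200,60,410,220),3.6)
plan((634.8,111,110),123.5)
E
```

```text
time_s: 45.48
eef_pos: [510.6, 331.2, 186.8]
tcp_rot: [0.468, 0.884, 0.003, -0.001]
ft_force: [2.0, -1.1, 0.0]
grip_width: 64.0
puck1 0.72 uv [266. 181.] xy [630.4  14.5] rectc [631.2  13.7] z 14.3 size [58.6 59.6] long yaw 178 [170. 170. 166.]
puck1 0.64 uv [232. 180.] xy [636. 111.] rectc [635.5 111.6] z 25.3 size [42.2 40.3] long yaw 89 [166. 138. 145.]
puck1 0.64 uv [199. 222.] xy [520.  191.6] rectc [520.  191.6] z 25.3 size [40.8 40.1] long yaw 44 [ 89.  49. 114.]
puck1 0.61 uv [195. 179.] xy [638.  202.7] rectc [637.7 203.6] z 26.0 size [42.2 40.2] long yaw 89 [ 48. 110.  61.]
bar1 0.65 uv [405. 247.] xy [ 440.1 -337.5] rectc [ 440.3 -337.4] z 29.0 size [28.8 58.5] long yaw 152 [108.  91.  95.]
bar1 0.58 uv [380. 237.] xy [ 475.6 -275.4] rectc [ 475.7 -275.8] z 29.1 size [28.4 60.2] long yaw 150 [109.  91.  96.]
bar1 0.51 uv [354. 224.] xy [ 507.7 -211.3] rectc [ 507.8 -211.2] z 29.9 size [58.7 27.1] long yaw 61 [110.  92.  97.]
cap 0.97 uv [268. 182.] xy [630.7  14.6] rectc [630.5  16.1] z 14.3 size [58.4 59.3] long yaw 152 [170. 170. 166.]
pot 0.71 uv [265. 180.] xy [630.6  14.5] rectc [631.2  13.7] z 14.2 size [58.6 59.6] long yaw 178 [170. 170. 166.]
pot 0.62 uv [235. 218.] xy [538.4 102.3] rectc [538.4 102.3] z 50.0 size [39.9 39.7] long yaw 44 [102.   87.   61.5]
t 45.78 pos [503.  336.4 183.8] yaw 124.7 q7 -0.45 w 64.2 F [-0.3  0.7 -0. ]
 turn units [-0.  -0.1  0.2]  shift in final frame [-6.5 -0.4  1.9]  in current frame [-6.5 -0.5  1.8]
```

View pics/p3.png

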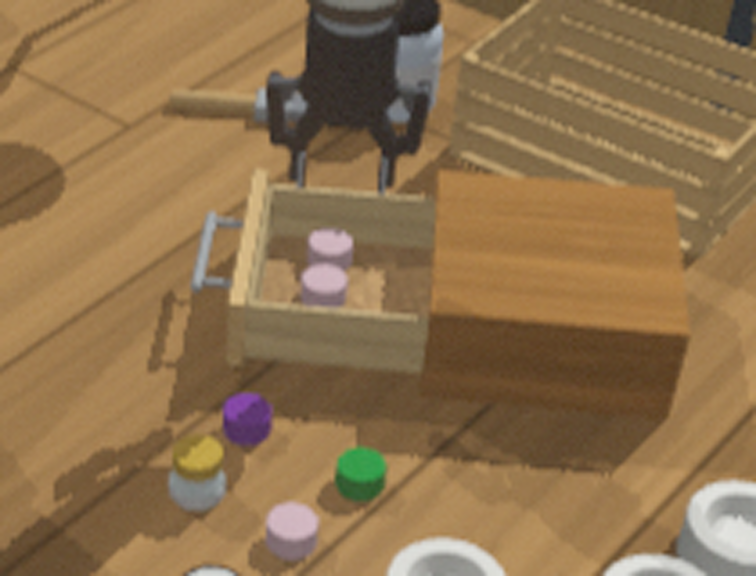

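Both pucks lie flat in the drawer. The last one is the pink puck at uv (232,180), world (635,111).

```bash
python3 -m handwheel '[[[0,-0.1,0.2],[-0.5,0,0],0.5],[[0,0,0],[-0.9,-0.05,0],0.5],[[0,0,0],[-1,-0.05,0],0.5],[[0,0,0],[-1,-0.05,0],0.5],[[0,0,0],[-1,-0.05,0.2],0.5],[[0,0,0],[-0.9,-0.05,0.5],0.5],[[0,0,0],[-0.7,0,0.5],0.5],[[0,0,0],[0,0,0.2],0.5],[[0,0,0],[0,0,0],0.5]]';  python3 - <<'E'
from h import *
plan((635.4,111,70),123.5)
E
```

```text
time_s: 46.53
eef_pos: [631.2, 124.7, 122.4]
tcp_rot: [0.467, 0.884, -0.002, -0.001]
ft_force: [-1.4, 1.0, -0.4]
grip_width: 64.1
t 46.53 pos [631.2 124.7 122.4] yaw 124.4 q7 -0.10 w 64.1 F [-1.4  1.  -0.4]
 turn units [-0.06  0.    0.17]  shift in final frame [-0.34 -0.1   1.31]  in current frame [-0.34 -0.1   1.31]
```

```bash
python3 -m handwheel '[[[0,0,0.15],[-0.32,-0.1,0.4],0.5],[[0,0,0],[0,0,0.6],0.5],[[0,0,0],[0,0,0.4],0.5],[[0,0,0],[0,0,0],0.5]]';  python3 - <<'E'
from h import *
plan((635.4,111,13),123.5)
E
```

```text
time_s: 46.87
eef_pos: [634.9, 110.3, 62.9]
tcp_rot: [0.473, 0.881, -0.003, -0.001]
ft_force: [-0.7, -0.8, -0.6]
grip_width: 63.9
t 46.87 pos [634.9 110.3  62.9] yaw 123.5 q7 -0.13 w 63.9 F [-0.7 -0.8 -0.6]
 turn units [-0.07  0.01  0.01]  shift in final frame [0.01 0.02 1.25]  in current frame [0.01 0.03 1.25]
```

```bash
python3 -m handwheel '[[[0,0,0],[0,0,0.4],0.5],[[0,0,0],[0,0,0.4],0.5],[[0,0,0],[0,0,0.3],0.5],[[0,0,0],[0,0,0.1],0.5],[[0,0,0],[0,0,0],-1],[[0,0,0],[0,0,0],-1],[[0,0,0],[0,0,0],-1],[[0,0,0],[0,0,0],-1]]' 60;  python3 - <<'E'
from h import *
plan((635.4,111,13),123.5)
E
```

```text
time_s: 47.53
eef_pos: [634.3, 115.2, 12.7]
tcp_rot: [0.47, 0.883, -0.002, -0.001]
ft_force: [0.2, 0.4, -0.3]
grip_width: 42.4
t 47.53 pos [634.3 115.2  12.7] yaw 123.9 q7 -0.17 w 42.4 F [ 0.2  0.4 -0.3]
 turn units [-0.04 -0.    0.09]  shift in final frame [-0.1  -0.04 -0.01]  in current frame [-0.1  -0.04 -0.01]
```

```bash
python3 -m handwheel '[[[0,0,0],[0,0,-0.3],-1],[[0,0,0],[0,0,-0.6],-1],[[0,0,0],[0,0,-0.9],-1],[[0,0,0],[0,0,-0.9],-1],[[0,0,0],[0,0,-0.9],-1],[[0,0,0],[0,0,-0.5],-1],[[0,0,0],[0,0,0],-1]]' 60;  python3 - <<'E'
from h import *
plan((500.4,325,110),123.5)
E
```

```text
time_s: 48.12
eef_pos: [633.5, 116.1, 188.6]
tcp_rot: [0.469, 0.883, -0.002, -0.001]
ft_force: [0.3, 0.2, -0.4]
grip_width: 42.2
t 48.12 pos [633.5 116.1 188.6] yaw 124.0 q7 -0.05 w 42.2 F [ 0.3  0.2 -0.4]
 turn units [-0.05 -0.01  0.11]  shift in final frame [6.19 0.11 1.97]  in current frame [6.19 0.17 1.97]
```

```bash
python3 -m handwheel '[[[0,0,0.1],[0.5,0,0],-1],[[0,0,0],[0.9,0,0],-1],[[0,0,0],[1,0,0],-1],[[0,0,0],[1,0,0],-1],[[0,0,0],[1,0.05,0],-1],[[0,0,0],[0.9,0.05,0],-1],[[0,0,0],[0.6,0.05,0.4],-1],[[0,0,0],[0,0,0.6],-1],[[0,0,0],[0,0,0.6],-1],[[0,0,0],[0,0,0],-1]]' 60;  python3 - <<'E'
from h import *
plan((500.4,325,38),123.5)
E
```

```text
time_s: 48.95
eef_pos: [506.0, 322.8, 129.1]
tcp_rot: [0.476, 0.88, 0.002, 0.004]
ft_force: [-0.1, -1.1, -1.2]
grip_width: 42.2
t 48.95 pos [506.  322.8 129.1] yaw 123.2 q7 -0.52 w 42.2 F [-0.1 -1.1 -1.2]
 turn units [ 0.09  0.07 -0.06]  shift in final frame [ 0.12 -0.09  2.28]  in current frame [ 0.14 -0.1   2.27]
```

```bash
python3 -m handwheel '[[[0,0,0],[0.12,-0.09,0.4],-1],[[0,0,0],[0,0,0.6],-1],[[0,0,0],[0,0,0.6],-1],[[0,0,0],[0,0,0.3],-1],[[0,0,0],[0,0,0.1],-1],[[0,0,0],[0,0,0],-1]]' 60;  python3 - <<'E'
from h import *
plan((500.4,325,38),123.5)
E
```

```text
time_s: 49.45
eef_pos: [502.9, 324.5, 50.6]
tcp_rot: [0.476, 0.879, 0.003, 0.006]
ft_force: [-0.1, -0.2, -1.2]
grip_width: 42.4
t 49.45 pos [502.9 324.5  50.6] yaw 123.1 q7 -0.60 w 42.4 F [-0.1 -0.2 -1.2]
 turn units [ 0.12  0.09 -0.07]  shift in final frame [ 0.04 -0.05  0.31]  in current frame [ 0.05 -0.05  0.31]
```

```bash
python3 -m handwheel '[[[0,0,0],[0.04,-0.05,0.2],-1],[[0,0,0],[0,0,0.12],-1],[[0,0,0],[0,0,0],-1],[[0,0,0],[0,0,0],0.4],[[0,0,0],[0,0,0],0.4],[[0,0,0],[0,0,0],0.4],[[0,0,0],[0,0,-0.4],0.4],[[0,0,0],[0,0,-0.7],0.4],[[0,0,0],[0,0,-0.9],0.4],[[0,0,0],[0,0,-0.9],0.4],[[0,0,0],[0,-0.6,-0.2],0.4],[[0,0,0],[0,-0.9,0],0.4]]';  python3 -m handwheel '[[[0,0,0],[0,-0.9,0],0],[[0,0,0],[0,-0.9,0],-1],[[0,0,0],[0,-0.7,0],-1],[[0,0,0],[0,0,0],-1]]'; python3 - <<'E'
from h import *
plan((354,293.4,140),123.5)
import chest; p=eyes.snapshot("top"); chest.meas(p); save(p,"p4.png",(50,150,290,300),3.2); p=eyes.snapshot("scene"); save(p,"p5.png",(200,60,410,220),3.6)
E
```

```text
time_s: 50.45
eef_pos: [454.2, 297.6, 176.4]
tcp_rot: [0.477, 0.879, 0.01, 0.008]
ft_force: [-0.5, 0.6, -0.3]
grip_width: 59.6
time_s: 50.78
eef_pos: [363.3, 239.9, 178.4]
tcp_rot: [0.475, 0.88, 0.009, 0.012]
ft_force: [-0.6, -1.4, -0.2]
grip_width: 11.5
t 50.78 pos [363.3 239.9 178.4] yaw 123.3 q7 -0.43 w 11.5 F [-0.6 -1.4 -0.2]
 turn units [ 0.31  0.15 -0.04]  shift in final frame [1.24 0.54 0.96]  in current frame [1.26 0.51 0.96]
handle 110 lx [-217.6 -196.8  -84.4] ly [-66.4 -47.3  48. ] z [52.3 64.9 70.2]
panel 392 lx [-177.8 -167.     2.7] ly [-106.2  -46.4  101.9] z [80.6 87.3 91. ]
top 7641 lx [  5.2 111.3 222.2] ly [-105.8    1.4  105.9] z [ 97.   99.9 102.9]
```

View pics/p4.png

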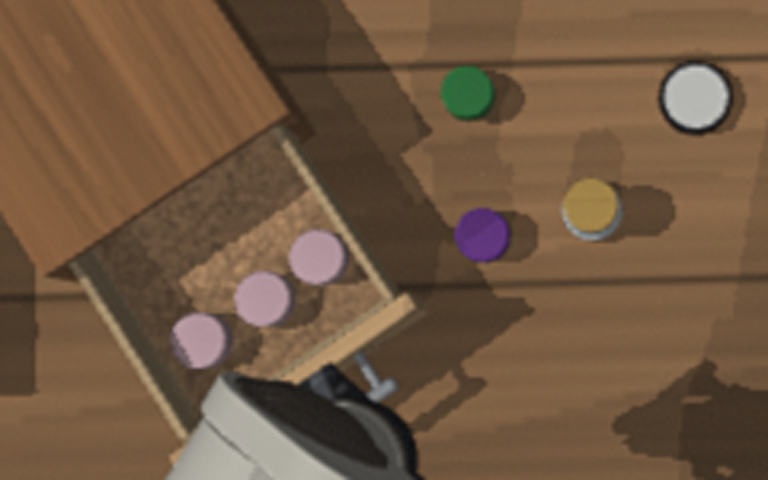

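View pics/p5.png

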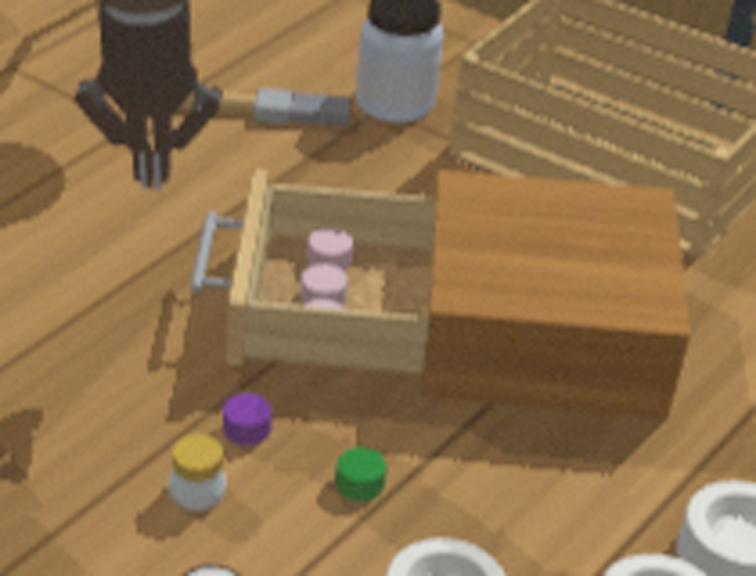

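All three pucks sit flat in the drawer (crop (317,257), (263,298), (200,340)). Now grip the handle again and push shut.

```bash
python3 -m handwheel '[[[0.3,0.15,0],[0.5,0.2,0],-0.43],[[0,0,0],[0.6,0.3,0.3],-0.43],[[0,0,0],[0,0,0.3],-0.43],[[0,0,0],[0,0,0],-0.43]]';  python3 - <<'E'
from h import *
plan((371.5,304.2,64),123.5)
E
```

```text
time_s: 51.22
eef_pos: [367.3, 295.2, 159.3]
tcp_rot: [0.478, 0.878, 0.007, 0.004]
ft_force: [-0.4, -0.9, -0.3]
grip_width: 24.1
t 51.22 pos [367.3 295.2 159.3] yaw 122.9 q7 -0.59 w 24.1 F [-0.4 -0.9 -0.3]
 turn units [ 0.18 -0.01 -0.12]  shift in final frame [0.13 0.21 2.38]  in current frame [0.13 0.17 2.38]
```

```bash
python3 -m handwheel '[[[0.18,0,-0.1],[0.13,0.2,0.4],-0.43],[[0,0,0],[0,0,0.6],-0.43],[[0,0,0],[0,0,0.4],-0.43],[[0,0,0],[0,0,0],-0.43]]';  python3 - <<'E'
from h import *
plan((371.5,304.2,64),123.5)
p=eyes.snapshot("scene"); save(p,"p6.png",(200,70,360,190),5)
E
```

```text
time_s: 51.55
eef_pos: [376.0, 308.3, 103.9]
tcp_rot: [0.474, 0.881, 0.003, 0.0]
ft_force: [0.7, -0.2, 0.7]
grip_width: 24.4
t 51.55 pos [376.  308.3 103.9] yaw 123.4 q7 -0.68 w 24.4 F [ 0.7 -0.2  0.7]
 turn units [ 0.06 -0.03 -0.01]  shift in final frame [-0.02 -0.15  1.  ]  in current frame [-0.03 -0.16  1.  ]
```

View pics/p6.png

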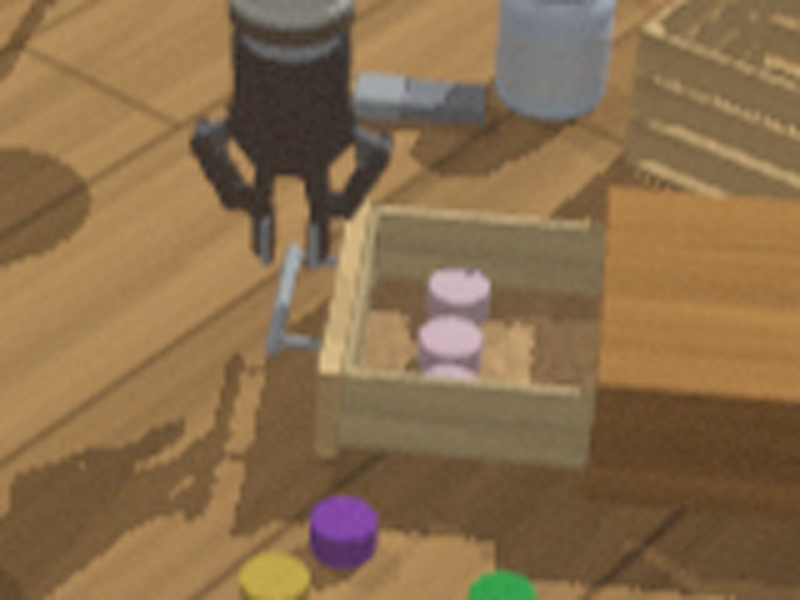

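```bash
python3 -m handwheel '[[[0,0,0],[0,-0.15,0.2],-0.43],[[0,0,0],[0,0,0.3],-0.43],[[0,0,0],[0,0,0],-0.43]]';  python3 - <<'E'
from h import *
plan((371.5,304.2,64),123.5)
E
```

```text
time_s: 51.85
eef_pos: [373.2, 306.1, 86.2]
tcp_rot: [0.474, 0.88, 0.005, 0.001]
ft_force: [0.2, 0.4, -0.2]
grip_width: 24.4
t 51.85 pos [373.2 306.1  86.2] yaw 123.4 q7 -0.71 w 24.4 F [ 0.2  0.4 -0.2]
 turn units [ 0.12 -0.03 -0.03]  shift in final frame [-0.02 -0.06  0.55]  in current frame [-0.02 -0.07  0.55]
```

```bash
python3 -m handwheel '[[[0,0,0],[0,-0.05,0.25],-0.43],[[0,0,0],[0,0,0.25],-0.43],[[0,0,0],[0,0,0],-1],[[0,0,0],[0,0,0],-1],[[0,0,0],[0,0,0],-1],[[0,0,0],[0,0,0],-1]]' 60;  python3 - <<'E'
from h import *
plan((510.1,393.9,64),123.5)
E
```

```text
time_s: 52.35
eef_pos: [373.1, 305.2, 65.8]
tcp_rot: [0.475, 0.88, 0.006, 0.003]
ft_force: [0.6, 0.1, -2.1]
grip_width: 8.4
t 52.35 pos [373.1 305.2  65.8] yaw 123.3 q7 -0.75 w 8.4 F [ 0.6  0.1 -2.1]
 turn units [ 0.15 -0.01 -0.04]  shift in final frame [-0.04  4.08  0.04]  in current frame [-0.03  4.08  0.1 ]
```

```bash
python3 -m handwheel '[[[0.1,0,0],[0,0.1,0],-1],[[0,0,0],[0,0.2,0],-1],[[0,0,0],[0,0.3,0],-1],[[0,0,0],[0,0.35,0],-1],[[0,0,0],[0,0.35,0],-1],[[0,0,0],[0,0.35,0],-1],[[0,0,0],[0,0.35,0],-1],[[0,0,0],[0,0.35,0],-1],[[0,0,0],[0,0.35,0],-1],[[0,0,0],[0,0.35,0],-1],[[0,0,0],[0,0.35,0],-1],[[0,0,0],[0,0.3,0],-1]]' 60;  python3 - <<'E'
from h import *
plan((510.1,393.9,64),123.5)
E
```

```text
time_s: 53.35
eef_pos: [503.4, 391.1, 65.7]
tcp_rot: [0.475, 0.88, -0.001, -0.001]
ft_force: [-1.5, -0.6, 3.5]
grip_width: 8.4
t 53.35 pos [503.4 391.1  65.7] yaw 123.3 q7 -0.63 w 8.4 F [-1.5 -0.6  3.5]
 turn units [-0.03 -0.   -0.04]  shift in final frame [-0.03  0.18  0.04]  in current frame [-0.03  0.18  0.04]
```

```bash
python3 -m handwheel '[[[0,0,0],[0,0.12,0],-1],[[0,0,0],[0,0.12,0],-1],[[0,0,0],[0,0.12,0],-1],[[0,0,0],[0,0.15,0],-1]]' 60;  python3 - <<'E'
from h import *
plan((510.1,393.9,64),123.5)
E
```

```text
time_s: 53.68
eef_pos: [510.7, 396.0, 65.6]
tcp_rot: [0.475, 0.88, -0.017, -0.005]
ft_force: [-15.9, -14.7, 20.0]
grip_width: 8.1
t 53.68 pos [510.7 396.   65.6] yaw 123.3 q7 -0.61 w 8.1 F [-15.9 -14.7  20. ]
 turn units [-0.39  0.07 -0.04]  shift in final frame [-0.03 -0.04  0.04]  in current frame [-0.03 -0.04  0.04]
```

Travel 165 mm and the force is rising: shut. One more firm push, then release and withdraw upward.

```bash
python3 -m handwheel '[[[0,0,0],[0,0.2,0],-1],[[0,0,0],[0,0.2,0],-1]]' 60; python3 -m handwheel '[[[0,0,0],[0,-0.03,0],-0.43],[[0,0,0],[0,0,0],-0.43],[[0,0,0],[0,0,0],-0.43],[[-0.3,0,0],[0,0,-0.2],-0.43],[[0,0,0],[0,0,-0.4],-0.43],[[0,0,0],[0,0,-0.7],-0.43],[[0,0,0],[0,0,-0.9],0],[[0,0,0],[0,-0.6,-0.8],0],[[0,0,0],[-0.5,-0.7,0],0],[[0,0,0],[-0.6,-0.7,0],0],[[0,0,0],[-0.6,-0.7,0],0],[[0,0,0],[0,0,0],0]]'; python3 - <<'E'
from h import *
import chest,find; p=eyes.snapshot("top"); chest.meas(p); find.find(p); save(p,"e1.png",None,1.56); p=eyes.snapshot("scene"); save(p,"e2.png",None,1.56)
plan((510.1,393.9,64),123.5)
E
```

```text
time_s: 53.85
eef_pos: [510.9, 396.1, 65.5]
tcp_rot: [0.473, 0.88, -0.033, -0.01]
ft_force: [-18.5, -16.0, 23.8]
grip_width: 8.5
time_s: 54.85
eef_pos: [460.0, 283.9, 204.3]
tcp_rot: [0.471, 0.882, -0.017, 0.0]
ft_force: [-0.3, -0.8, -0.2]
grip_width: 42.5
handle 37 lx [-53.8 -45.7 -31.2] ly [-58.8 -50.1 -44.2] z [61.9 64.8 69.4]
panel 190 lx [-14.7  -6.9   2.9] ly [-108.3  -76.2  -42.9] z [82.5 86.9 90.8]
top 6262 lx [ 11.8 132.2 223. ] ly [-106.7  -16.1  105.9] z [ 96.9  99.9 103. ]
puck1 0.66 uv [200. 223.] xy [519.1 191. ] rectc [519.3 190.9] z 25.8 size [38.9 36.4] long yaw 44 [ 90.  50. 117.]
puck1 0.53 uv [194. 180.] xy [634.9 203.4] rectc [635.1 203.8] z 25.6 size [37.1 34.8] long yaw 89 [ 49. 112.  62.]
bar1 0.82 uv [356. 225.] xy [ 507.6 -210.3] rectc [ 507.3 -209.8] z 29.6 size [58.4 27.1] long yaw 61 [111.  94.  98.]
bar1 0.60 uv [381. 237.] xy [ 476.1 -275.6] rectc [ 475.8 -275.6] z 29.1 size [29.2 60. ] long yaw 151 [111.  93.  97.]
bar1 0.52 uv [406. 248.] xy [ 439.5 -336.2] rectc [ 439.9 -336.7] z 29.6 size [28.7 57.4] long yaw 152 [110.  92.  97.]
cap 0.96 uv [264. 182.] xy [630.1  14.3] rectc [631.2  12.4] z 14.0 size [55.9 59.6] long yaw 178 [172. 172. 168.]
pot 0.52 uv [236. 218.] xy [538.7 102. ] rectc [539.  101.6] z 49.6 size [39.9 41.5] long yaw 134 [149. 123.  70.]
t 55.15 pos [460.2 293.  204.1] yaw 124.1 q7 -0.43 w 42.4 F [ 0.  -0.   0.4]
 turn units [-0.3  0.1  0.1]  shift in final frame [1.4 2.4 3.5]  in current frame [1.4 2.5 3.4]
```

View pics/e1.png

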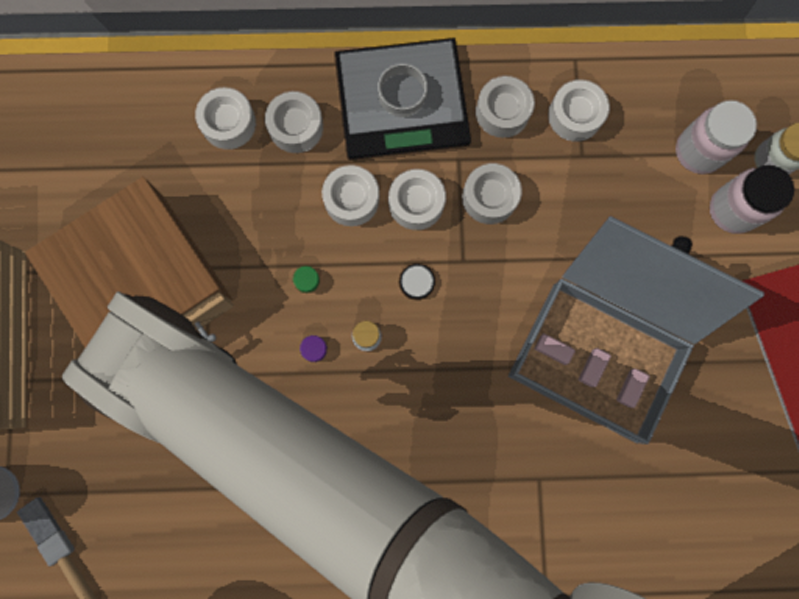

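View pics/e2.png

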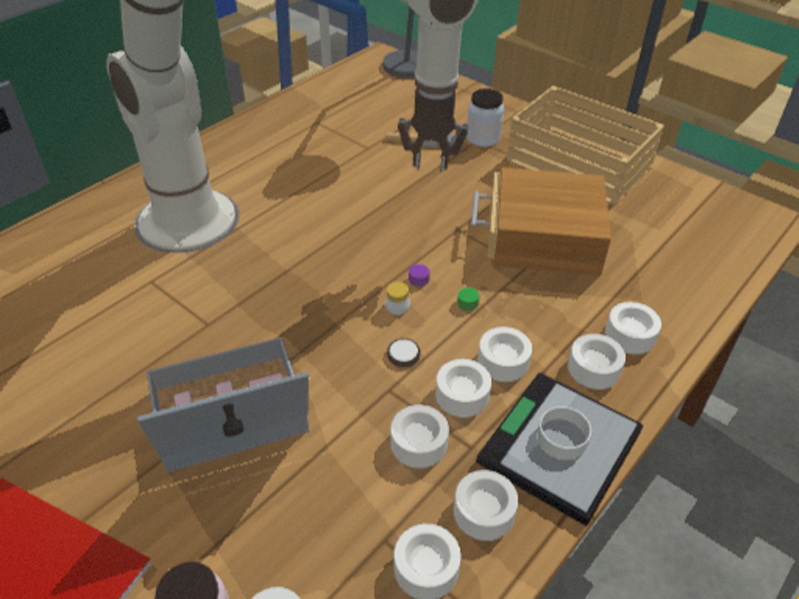

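Everything is put away in these views, but the arm still covers part of the drawer. I move it clear for a last check of drawer and lid.

```bash
python3 -m handwheel '[[[0,0,0],[-0.5,-0.1,-0.2],0],[[0,0,0],[-0.9,-0.1,-0.2],0],[[0,0,0],[-0.9,-0.1,-0.2],0],[[0,0,0],[-0.9,-0.1,-0.2],0],[[0,0,0],[-0.9,-0.1,0],0],[[0,0,0],[-0.6,0,0],0],[[0,0,0],[0,0,0],0]]'; python3 - <<'E'
from h import *
import chest; p=eyes.snapshot("top"); chest.meas(p); save(p,"e3.png",(10,110,170,250),5)
W=cloud(p); m=silhouettes(p,"case_lid")[0]["region"]&(p["depth"]>0); P=W[m]
d=P-[565,-327.5,55]; h=d[:,:2]@[.872,-.489]; z=d[:,2]; k=(h>4)&(z>15)&(h<70)
ang=np.arctan2(z[k],-h[k]); print("lid pts",k.sum(),"angle of inner face about hinge, median",np.median(ang)); 
c=np.polyfit(z[k],h[k],1); print("lid angle from fit",np.pi/2+np.arctan(c[0]))
E
```

```text
time_s: 55.73
eef_pos: [553.9, 135.5, 238.0]
tcp_rot: [0.458, 0.889, -0.009, -0.006]
ft_force: [-0.1, -0.7, -0.9]
grip_width: 43.0
handle 249 lx [-54.8 -49.2 -32. ] ly [-56.6   0.2  55.9] z [62.6 66.1 69.8]
panel 627 lx [-14.7  -7.    2.6] ly [-104.7    1.8  102.6] z [82.5 87.2 91. ]
top 7648 lx [  4.9 112.4 222.1] ly [-105.9    1.6  105.7] z [ 97.  100.  102.9]
lid pts 4743 angle of inner face about hinge, median 1.897959550590468
lid angle from fit 1.9049005813678
```

View pics/e3.png

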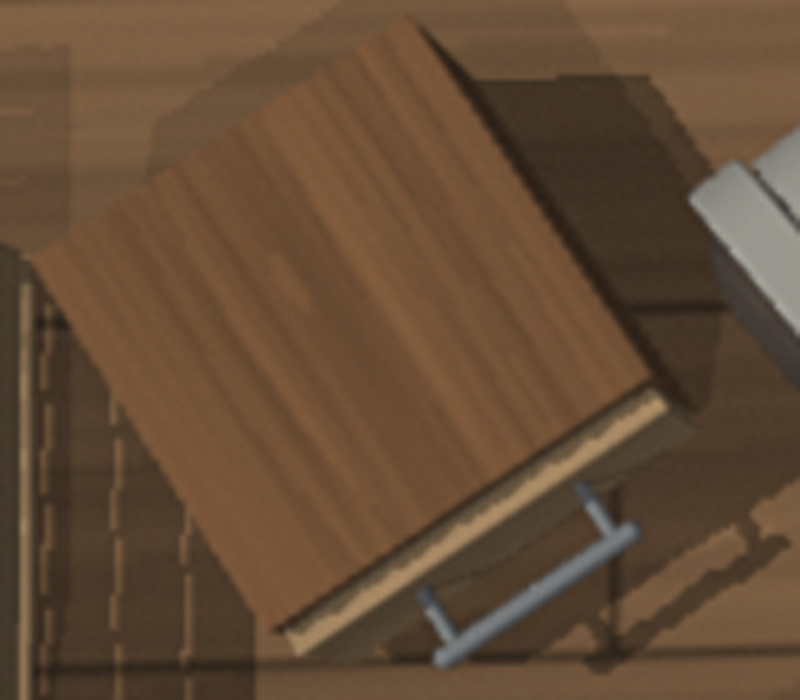

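The drawer is flush: the gap seen at the start between chest and panel is gone, and the front is 5 mm further in than at the start. The lid reads 1.90 rad. Handing in.

```bash
python3 -c "
from rig import arm
print(arm.job_done())"
```

```text
the job is handed in; nothing more can be done
None
```

The castings are put away and the job is handed in, finished at about 56 s of the 210 s allowed. I lifted the case lid onto its stop and pulled the drawer out to its stop. Then I put the three pink bars in the case and the three pink pucks in the drawer, and pushed the drawer shut. The green and purple look-alikes were left alone.

**Last checks**
- **Lid:** it measures 1.90 rad, so it is on its stop.
- **Bars:** all three read at 29–30 mm on the case floor, where 30 mm is expected.
- **Drawer:** it travelled 165 mm back to a firm end. Its front sits about 5 mm further in than at the start, when it had stood slightly ajar, and no gap shows.
- **Pucks:** they were seen lying flat in the drawer just before I shut it. They cannot be seen now.
- **Jar and cap:** both are within 1–2 mm of where they started.
- **Moulds:** I compared these by eye only, and they look unmoved.

**What did not go as planned**
- One puck was knocked aside early while the arm was away from it, so I measured it again before picking it up.
- Another puck was gripped about 8 mm off the planned spot, but it held and was placed normally.

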